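Put up the bar-stock rest in the forge

ROBOT

A 6-joint arm with a two-finger parallel gripper is mounted at the origin on the work surface. World frame = base frame: x ahead of the robot, y to its left, z up, the work surface at z = 0. Lengths are in m, angles in rad, forces in N, time in s.
With the tool pointing down it reaches from about 0.35 to 0.975 m from the base axis. Payload 4.9 kg.
Tool frame: the origin (TCP) lies at the very end of the fingers, on their centre line; the grasp point (between the pads) lies 19 mm behind it (ctrl.grasp_offset is the distance from the TCP to the grasp point, in m); y points along the fingers, z is the direction in which the jaws open and shut, and the axes are right-handed (so a half turn about y gives the same grasp; the last joint's range is limited). The gripper opens to 85 mm and grips with 20 to 120 N. Pads are 22 mm wide; open, the fingers measure 114 mm over their backs; the gripper's body (76 mm by 85 mm) begins 54 mm behind the grasp point. The pads swing forward as they close: fully open they stand 13 mm farther back than shut.
Start: joints at [-1.378, 0.053, 1.613, -0, 1.476, -0.119], TCP at [0.192, -0.595, 0.194] pointing down, gripper open.
Joint ranges: [-3.01, 3.01], [-1.01, 2.22], [0.06, 2.58], [-1.02, 4.17], [0.09, 2.62], [-3.14, 3.14]. Speed limits (rad/s): [2.57, 2.57, 3.14, 3.14, 3.14, 3.14].

INTERFACE

Orientations are given as a rotation vector (axis times angle).
In Python, from station import ctrl, eyes, finish_job, find_in, regions_of, pinpoint gives the robot as it stands.
- The arm moves only by the tool play_rows, never from a script. Its argument "moves" is a list of rows, each an object of numbers: "x", "y", "z": the shift along the world's x, y, z in cm; "turn": the turn about the world's z in degrees; "jaw": the finger opening in cm, from 0 to 8.54. A call has 1 to 8 rows; each row shifts and turns the commanded pose from where the row before left it; what a row does not reach is not made up. A row lasts 1/12 s, in which the tool goes at most 41.7 mm and 7.16 degrees, less where a joint would pass 70% of its speed; a pose out of reach is approached as far as the arm can. A call is refused whole if a number of a shift passes 4.17 or a number of a turn 7.16, either way. A call with a gripper value outside its range is refused whole. The fingers move at their own pace and stop on an object; "squeeze" is the grip in N (left out, the last holds). Time passes only in rows, so rows that do not move let the fingers close. It gives the time, the measured TCP pose, the force and the opening at its end, in the units of the state.
- ctrl.get_obs(): the state, without advancing time (a new reading comes with each control period).
- eyes.get_image(name): name is "scene" or "top" or "wrist"; returns a dict with "img" (384x512x3 uint8, red, green, blue), "camera_matrix" (3x3 intrinsics, pixels), "cam_to_world" (4x4, takes a point from camera to world coordinates). Camera axes: x right, y up, looking along -z (the intrinsics and any distortion apply to the point x, -y, -z); pixel columns grow to the right and rows downward; lengths in m; the calibration is good to about 2 mm. A picture is of the moment at which its call begins. There is no depth.
- finish_job(): hands the job in, once; it reports no verdict.
Trained networks look in the newest picture that a camera, given by its name, has taken for a name from the list of things; names that differ only in an ending like _2 or _b are one class to them, and where a whole thing is asked for, a point or a joint stands for the part that bears it (a point fixed in the world has none). Each returns a list of dicts, best first, with "score" (0 to 1); they miss things now and then, are a little off and sometimes report something else, mostly with a low value. They report only what shows in the picture. A call takes as long as a camera call. They do not tell look-alikes from the thing itself.
- find_in(camera, query): "point" ([column, row] in pixels, amid what is visible of it).
- regions_of(camera, query): "pixels" (384x512 bool, what is visible of it) and "point" ([column, row] in pixels, amid what is visible of it).
- pinpoint(camera, query): "point" ([column, row] in pixels: a listed point, or the origin of a listed thing).
The state is a dict: "t": time; "q": joint angles; "dq": joint speeds; "effort": joint torques, N m; "tool_pos": TCP position; "tool_rot": TCP orientation; "contact_force": force on the tool from outside, world axes, zero at the start; "wrist_torque": the same for the moment, N m; "opening": finger opening in m.
Only numpy, scipy, OpenCV 4.12 (cv2) and the standard library are available. Lean on these libraries where they do the work, as an engineer would, in place of code of your own. Each camera call takes 0.05 s, during which the arm holds its last target.

TASK

Set up the bar rest on the forge bench: slide both blue bracket arms out of the open ends of their T-slots, hook one into the slots of each grey post and push it down until it is fully home and the yellow catch springs out over it. Then lay every steel bar from the wooden board across the two arms, side by side, each lying flat on both arms, roughly centred and released. Do not disturb the hammer, tin and brush.

Things in the scene. Friction and masses are not known exactly. Their poses are not given: they have to be found in the camera images.
- arm1_grip (a point): Grip point of bracket arm 1 (blue, 0.35 kg): middle of its top beam. Beam 14 wide (y), 14 high, x -80 to +50 mm from here; grip it from above across its width. x points from lip to back plate, z up. Lip at x -80..-72 rises 14 above the beam. Back plate x +50..+56, y +-15, from 76 below to 7 above this point. Starts upright, its T foot caught in a slot of the T-slot plate, back plate to the closed end.
- arm1_foot (a point): Middle of the underside of arm 1's steel T foot, 102 below arm1_grip, same axes. Foot x +-40, y +-13, 7 thick; above it a web x +-25, y +-5 rises to the beam. It can leave the T-slot only by sliding to the open end.
- arm1_hooks (a point): On arm 1: rear face of the back plate (56 in x from arm1_grip) at the underside of the upper hook's neck (21 below arm1_grip). Two steel hook tabs 7 wide in y stick out 13 to +x, necks 9 high, the lower 47 below the upper; behind each neck (about 6 out) the hook drops 9 further down.
- arm2_grip (a point): Grip point of bracket arm 2, identical to arm 1: middle of its blue top beam, same axes and sizes as arm1_grip, caught in the other T-slot. Either arm fits either post.
- tplate_top (a point): Fixed greased steel T-slot plate 160 (x) x 144 (y) x 66 high: middle of its top face, z up. Two T-slots along x at y +42 and -42, open at the -x end (robot side), closed at +x. Neck 18 wide, 10 deep, over a channel 36 wide, 10 high. An arm's foot is clear of the plate, free to lift, once its grip point is at x below -120. In the slot the grip point is 82 above this point.
- post_left (a point): Left grey rack post seen from the robot (fixed, 44 wide, 195 high): middle of its front face at the height of a seated arm's beam top, 169 above the bench. x points into the face, y along the rack to the left, z up. The arm is seated when its grip point is at x -56, y 0, z -7 here, axes parallel, hooks down behind the face. The 5 thick face has two slots 14 wide: 2 to 28 below this point and 49 to 75 below.
- slot_left (a point): Bottom edge of the upper slot in the left post's front face, 28 below post_left, same axes; a seated arm's hooks point (arm1_hooks) is here. To hook in, carry the arm about 13 higher than seated (10 to 16 works), push it to +x until the back plate meets the face (pressing in the yellow catch), then push straight down 13 until the necks rest on the slot bottoms.
- post_right (a point): Right grey rack post, same as the left one: middle of its front face at a seated arm's beam top, with the same axes, slots and seated place. 170 to the right (-y) of post_left.
- rack_mid (a point): Midway between post_left and post_right, 169 above the bench (seated arms' beam tops); same axes: x into the rack, y from right to left post. Bars lie along y; there is room for them on the arms from x -128 (lips) to -6. Between the posts is 126 clear, open down to a 50 high cross-piece behind the face.
- lock_left (a joint): Yellow spring catch on the left post, 12 wide, 8 high, 2 to 10 above the post point. Value in m: 0 = out (5 mm proud of the face), about 0.005 = pressed in by a back plate in front of it (about 5 N). When an arm is fully down it springs out over the top edge of its back plate and locks it.
- lock_right (a joint): Yellow spring catch on the right post, 12 wide, 8 high, 2 to 10 above the post point. Value in m: 0 = out (5 mm proud of the face), about 0.005 = pressed in by a back plate in front of it (about 5 N). When an arm is fully down it springs out over the top edge of its back plate and locks it.
- bar1_center (a point): Dark steel square bar, 280 long x 16 wide x 16 thick. Starts lying on the two battens of the board (may be absent). This point is its middle; x runs along the bar, z up. About 0.5 kg.
- bar2_center (a point): Copper-brown rusty steel flat bar, 280 long x 24 wide x 12 thick. Starts lying on the two battens of the board (may be absent). This point is its middle; x runs along the bar, z up. About 0.5 kg.
- bar3_center (a point): Bright steel square bar, 280 long x 16 wide x 16 thick. Starts lying on the two battens of the board (may be absent). This point is its middle; x runs along the bar, z up. About 0.5 kg.
- board: Fixed wooden stock board, 260 (x) x 300 (y), 6 thick, with two battens 30 wide along y at x = +-100, their tops 22 above the bench, on which the bars lie along x at about y = -92, 0 and +92. Origin at the middle of its underside.
- hammer: Bystander: hammer lying on the bench, about 275 long, head 36 x 100 x 38. Origin under the handle. Leave alone.
- tin: Bystander: small brass tin, 52 diameter, 60 high, origin at the middle of its underside. Leave alone.
- brush: Bystander: hand brush lying on the bench. Leave alone.
There are look-alikes about, which are no part of the job. Leave any black or turquoise look-alike of the part that bears arm1_grip alone. What is shaped like the part that bears arm2_grip but green is not meant.

How it is judged:
By the outcome, as a careful person would: the job done as asked, in the order asked, and still so for the second after the job is handed in, with the robot touching nothing.
Of bar1, bar2, bar3 only 2 to 3 are there at a start; the rules pass over those that are not, and their reading is None.
At some moment in a run one of bar1, bar2, bar3 may be knocked a few centimetres aside while the robot is not near it.
It also fails if it takes over 192 s, if anything falls off the work surface, if the arm or the gripper's body presses on something with over 40 N, if the wrist force passes 120 N, or if a joint passes its speed limit or range.

## Working session

There is one attempt and no reset: what is moved stays moved. The work goes in short steps, Python scripts to look and compute and a tool call to move; the robot and the scene stay as the last step left them, time stands still between calls to the robot, and variables do not carry over. Pictures are saved under pics/ and viewed, and the job is handed in when it is done.

Besides the shell and the picture viewer there is one more tool, called by a JSON object that holds its "api" and its "payload", one argument or row to a line. play_rows: Moves the arm, as the interface text tells. Its arguments: {"type":"object","properties":{"moves":{"type":"array"},"squeeze":{"type":"number"}},"required":["moves"]}

```bash
ls; mkdir -p pics
cat > h.py <<'E'
import numpy as np, cv2
from station import ctrl, eyes, finish_job, find_in, regions_of, pinpoint
def snap(cam,name):
    d=eyes.get_image(cam); cv2.imwrite(f'pics/{name}.png',cv2.resize(d['img'][:,:,::-1],(768,576),interpolation=cv2.INTER_CUBIC)); return d
def ray(d,p):
    K=np.array(d['camera_matrix']);M=np.array(d['cam_to_world'])
    v=np.array([(p[0]-K[0,2])/K[0,0],-(p[1]-K[1,2])/K[1,1],-1.]); return M[:3,3],M[:3,:3]@v
def at_z(d,p,z):
    o,v=ray(d,p); return o+v*(z-o[2])/v[2]
def proj(d,P):
    K=np.array(d['camera_matrix']);M=np.array(d['cam_to_world'])
    c=M[:3,:3].T@(np.array(P)-M[:3,3]); return np.array([K[0,0]*c[0]/-c[2]+K[0,2], K[1,1]*-c[1]/-c[2]+K[1,2]])
def tri(rays):
    A=np.zeros((3,3));b=np.zeros(3)
    for o,v in rays:
        v=v/np.linalg.norm(v);P=np.eye(3)-np.outer(v,v);A+=P;b+=P@o
    x=np.linalg.solve(A,b); return x,[np.linalg.norm((np.eye(3)-np.outer(v,v)/(v@v))@(x-o)) for o,v in rays]
E
python3 - <<'E'
from h import *
np.set_printoptions(precision=4,suppress=True)
print(ctrl.get_obs(), [a for a in dir(ctrl) if a[0]!='_'])
D={c:snap(c,c+'0') for c in ('scene','top','wrist')}
for c in D: print(c,D[c]['camera_matrix'],D[c]['cam_to_world'],[k for k in D[c]])
for q in ['arm1_grip','arm2_grip','arm1_foot','tplate_top','post_left','post_right','slot_left','rack_mid','bar1_center','bar2_center','bar3_center','board','hammer','tin','brush']:
    for c in ('scene','top'):
        print(q,c,[(np.round(r['point'],1),round(r['score'],2)) for r in pinpoint(c,q)][:4])
print(ctrl.get_obs()['t'])
E
```

```text
pics
{'t': 0.0, 'q': array([-1.378 ,  0.0534,  1.6143,  0.    ,  1.476 , -0.119 ]), 'dq': array([-0.0001, -0.0005,  0.0013, -0.0007, -0.001 , -0.0009]), 'effort': array([ -0.0005, -39.368 , -37.0177,  -0.0001,   0.0072,   0.    ]), 'tool_pos': array([ 0.1916, -0.5942,  0.193 ]), 'tool_rot': array([-0.3228,  2.0554, -2.0511]), 'contact_force': array([0.1392, 0.0792, 0.1361]), 'wrist_torque': array([-0.0004,  0.0153,  0.0091]), 'opening': 0.08521721818522485} ['MotionError', 'get_obs', 'grasp_offset']
scene [[368.8824   0.     258.2633]
 [  0.     368.8824 190.8231]
 [  0.       0.       1.    ]] [[-0.7389 -0.5865  0.3318  0.9445]
 [ 0.6738 -0.638   0.3728  0.6146]
 [-0.0069  0.499   0.8666  1.249 ]
 [ 0.      0.      0.      1.    ]] ['img', 'camera_matrix', 'cam_to_world']
top [[439.2992   0.     259.0602]
 [  0.     439.2992 193.5363]
 [  0.       0.       1.    ]] [[-0.0224  0.9902 -0.1379  0.3291]
 [-0.9995 -0.0253 -0.0195  0.095 ]
 [-0.0228  0.1374  0.9902  1.4629]
 [ 0.      0.      0.      1.    ]] ['img', 'camera_matrix', 'cam_to_world']
wrist [[288.6182   0.     254.7756]
 [ 
[... 1398 characters left out ...]
y([207.6, 133.7]), 0.57), (array([304.5, 188.3]), 0.35)]
bar1_center scene []
bar1_center top []
bar2_center scene [(array([237.9, 199.5]), 0.57)]
bar2_center top [(array([273.6, 183.5]), 0.58)]
bar3_center scene [(array([226.4, 179.2]), 0.83)]
bar3_center top [(array([305.3, 190.2]), 0.84), (array([185.8, 198.2]), 0.46), (array([439.5, 170.9]), 0.35)]
board scene [(array([241.1, 201.9]), 0.88)]
board top [(array([276.6, 190.4]), 0.7)]
hammer scene [(array([182. , 232.7]), 0.69)]
hammer top [(array([285.6, 123.6]), 0.92)]
tin scene [(array([235.2, 139.8]), 0.47)]
tin top [(array([353.8, 246.4]), 0.65)]
brush scene [(array([302.3, 240. ]), 0.31)]
brush top [(array([206.6, 133.9]), 0.68)]
1.65
```

View pics/top0.png

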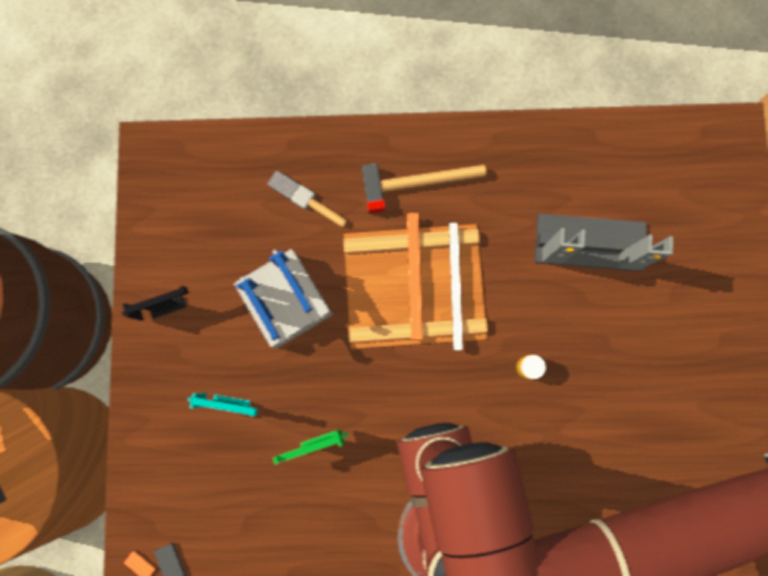

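View pics/scene0.png

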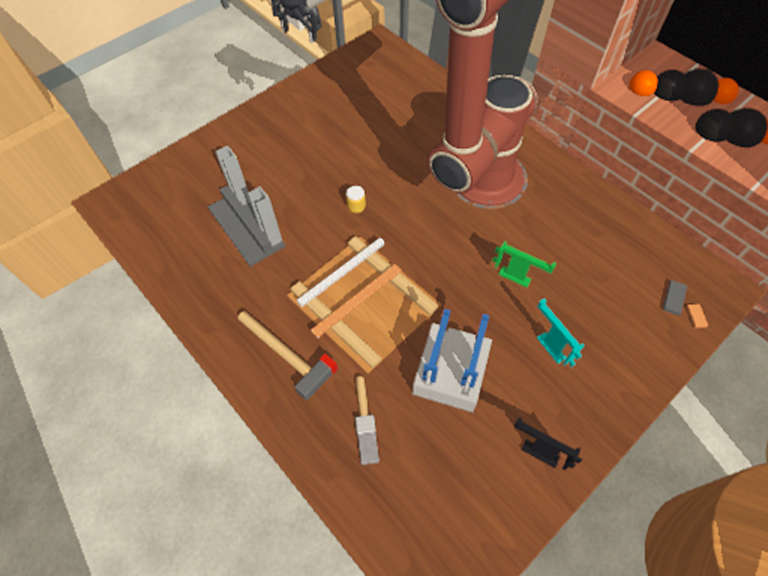

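View pics/wrist0.png

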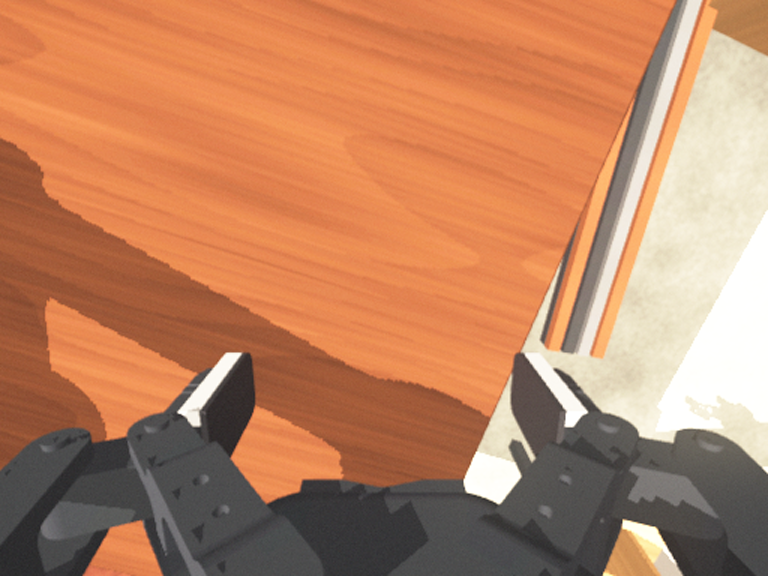

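Run:
```python
from h import *
np.set_printoptions(precision=4,suppress=True)
D={c:eyes.get_image(c) for c in ('scene','top')}
np.save('D0.npy',D,allow_pickle=True)
def pp(q,z,i=0):
    for c in D:
        for r in pinpoint(c,q)[:3]: print(q,c,r['score'],at_z(D[c],r['point'],z))
pp('tplate_top',.066);pp('post_left',.169);pp('post_right',.169);pp('slot_left',.141);pp('rack_mid',.169)
pp('bar2_center',.028);pp('bar3_center',.030);pp('board',0.0);pp('tin',0);pp('hammer',0)
for c,(x0,y0,x1,y1) in {'scene':(265,190,335,285),'top':(145,155,225,240)}.items():
    cv2.imwrite(f'pics/c_{c}.png',cv2.resize(D[c]['img'][y0:y1,x0:x1,::-1],None,fx=7,fy=7,interpolation=cv2.INTER_CUBIC)[:600])
for c,(x0,y0,x1,y1) in {'scene':(130,85,200,185),'top':(350,135,460,195)}.items():
    cv2.imwrite(f'pics/p_{c}.png',cv2.resize(D[c]['img'][y0:y1,x0:x1,::-1],None,fx=6,fy=6,interpolation=cv2.INTER_CUBIC))
```

```text
tplate_top scene 0.63 [0.5098 0.3566 0.066 ]
tplate_top scene 0.32 [0.5124 0.4028 0.066 ]
tplate_top top 0.69 [0.5135 0.3564 0.066 ]
tplate_top top 0.56 [0.4896 0.4112 0.066 ]
post_left scene 0.67 [ 0.582  -0.2509  0.169 ]
post_left scene 0.23 [0.5781 0.0434 0.169 ]
post_left top 0.78 [ 0.5809 -0.2291  0.169 ]
post_left top 0.23 [0.7073 0.2733 0.169 ]
post_right scene 0.8 [ 0.5685 -0.4099  0.169 ]
post_right scene 0.45 [0.5611 0.3835 0.169 ]
post_right top 0.84 [ 0.5571 -0.4154  0.169 ]
slot_left scene 0.73 [ 0.5829 -0.2342  0.141 ]
slot_left scene 0.63 [0.5814 0.1129 0.141 ]
slot_left top 0.71 [0.4701 0.3743 0.141 ]
slot_left top 0.68 [ 0.5825 -0.2398  0.141 ]
rack_mid scene 0.8 [ 0.5781 -0.328   0.169 ]
rack_mid top 0.58 [ 0.5684 -0.3201  0.169 ]
bar2_center scene 0.66 [0.5623 0.0646 0.028 ]
bar2_center top 0.77 [0.5691 0.0788 0.028 ]
bar2_center top 0.44 [ 0.5995 -0.2678  0.028 ]
bar3_center scene 0.74 [0.7406 0.3125 0.03  ]
bar3_center scene 0.61 [ 0.5362 -0.0274  0.03  ]
bar3_center top 0.75 [ 0.5366 -0.0285  0.03  ]
board scene 0.81 [0.538  0.0716 0.    ]
board top 0.6 [0.55   0.0701 0.    ]
board top 0.43 [0.7684 0.0298 0.    ]
tin scene 0.55 [0.5482 0.0628 0.    ]
tin scene 0.52 [ 0.3674 -0.1845  0.    ]
tin top 0.71 [ 0.3448 -0.177   0.    ]
hammer scene 0.83 [0.781 0.015 0.   ]
hammer top 0.62 [0.781  0.0253 0.    ]
```

View pics/c_scene.png

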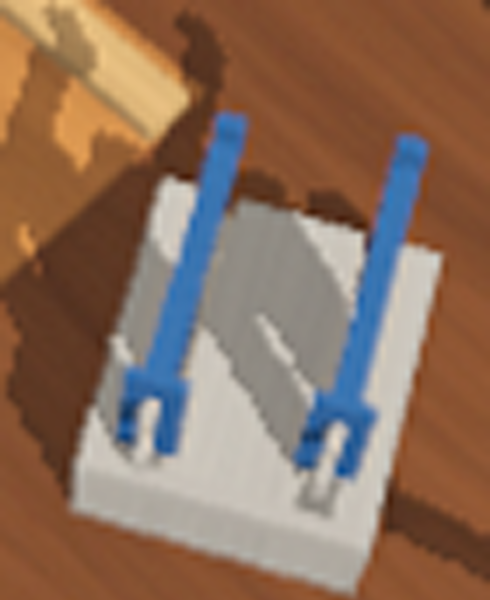

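View pics/c_top.png

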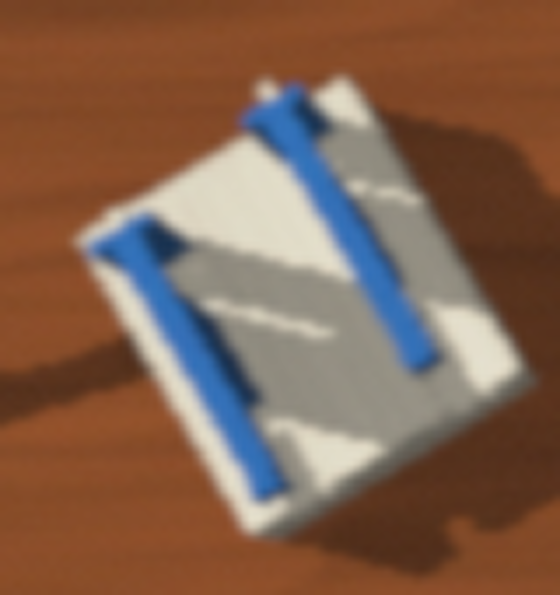

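View pics/p_scene.png

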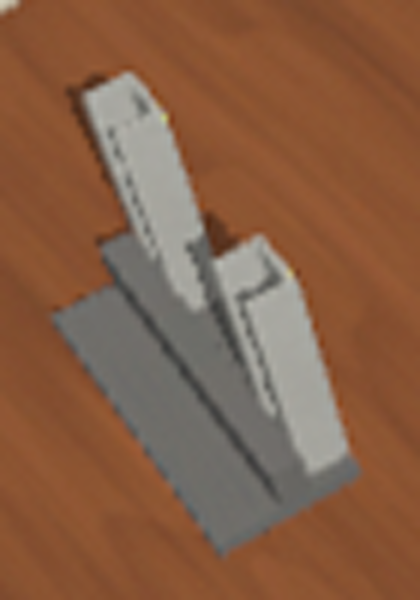

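View pics/p_top.png

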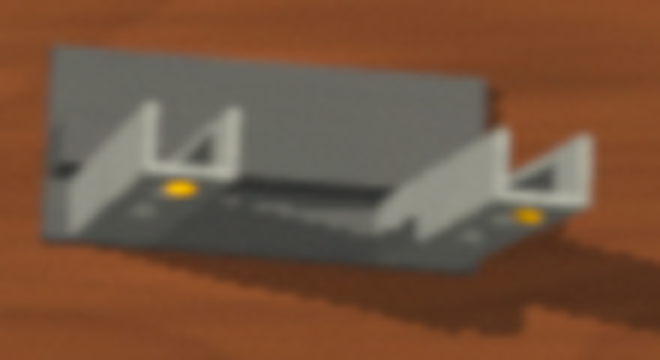

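Run:
```python
from h import *
np.set_printoptions(precision=4,suppress=True)
D=np.load('D0.npy',allow_pickle=True).item()
for c,o,s,pts,z in [('top',(145,155),7,[(78,240),(348,75),(535,378),(250,530)],.066),
 ('scene',(265,190),7,[(165,178),(440,255),(365,555),(80,485)],.066),
 ('top',(145,155),7,[(145,232),(268,488),(292,105),(424,355)],.155),]:
    P=np.array([at_z(D[c],(p[0]/s+o[0],p[1]/s+o[1]),z) for p in pts]);print(c,P[:,:2],P.mean(0)[:2])
    e=np.roll(P,-1,0)-P; print(np.linalg.norm(e,axis=1),np.degrees(np.arctan2(e[:,1],e[:,0])))
# blue
for c in D:
    hsv=cv2.cvtColor(D[c]['img'],cv2.COLOR_RGB2HSV)
    m=((hsv[...,0]>100)&(hsv[...,0]<120)&(hsv[...,1]>120)).astype(np.uint8)
    n,l,st,ce=cv2.connectedComponentsWithStats(m)
    for i in range(1,n):
        if st[i,4]>60: print(c,st[i],ce[i])
# yellow
for c,o,s,pts in [('top',(350,135),6,[(180,187),(529,215)])]:
    for p in pts: print(at_z(D[c],(p[0]/s+o[0],p[1]/s+o[1]),.179))
for c,o,s,pts in [('scene',(130,85),6,[(289,272),(164,118)])]:
    for p in pts: print(at_z(D[c],(p[0]/s+o[0],p[1]/s+o[1]),.179))
# post front face top corners z .195
for c,o,s,pts in [('top',(350,135),6,[(146,172),(238,178),(497,202),(590,207)]),('scene',(130,85),6,[(265,235),(300,280),(130,72),(170,118)])]:
    P=np.array([at_z(D[c],(p[0]/s+o[0],p[1]/s+o[1]),.195) for p in pts]);print(P)
```

```text
top [[0.546  0.4549]
 [0.6203 0.3296]
 [0.4768 0.2441]
 [0.4105 0.3748]] [0.5134 0.3509]
[0.1456 0.1671 0.1466 0.1575] [ -59.3442 -149.2146  116.8941   30.5613]
scene [[0.4802 0.2535]
 [0.4091 0.3769]
 [0.5497 0.4573]
 [0.6248 0.3419]] [0.516  0.3574]
[0.1424 0.1619 0.1376 0.1694] [ 119.958    29.7533  -56.947  -148.5474]
top [[0.535  0.4029]
 [0.423  0.3493]
 [0.5891 0.3391]
 [0.4785 0.2822]] [0.5064 0.3434]
[0.1241 0.1664 0.1244 0.1332] [-154.4421   -3.5242 -152.7967   64.9053]
scene [282 207  18  48 216] [290.8287 231.6898]
scene [307 210  19  48 203] [316.7291 235.2167]
top [180 168  27  40 200] [193.49 185.78]
top [159 186  26  40 222] [172.3694 203.9459]
[ 0.5805 -0.2393  0.179 ]
[ 0.5619 -0.4087  0.179 ]
[ 0.579  -0.2374  0.179 ]
[ 0.5632 -0.3953  0.179 ]
[[ 0.5853 -0.2191  0.195 ]
 [ 0.5811 -0.2635  0.195 ]
 [ 0.5658 -0.3875  0.195 ]
 [ 0.5622 -0.432   0.195 ]]
[[ 0.5782 -0.2582  0.195 ]
 [ 0.5833 -0.2151  0.195 ]
 [ 0.5624 -0.4281  0.195 ]
 [ 0.5661 -0.3776  0.195 ]]
```

```bash
cat >> h.py <<'E'
from scipy.spatial.transform import Rotation as R
def st():
    o=ctrl.get_obs(); m=R.from_rotvec(o['tool_rot']).as_matrix()
    print('t',round(o['t'],2),'tcp',np.round(o['tool_pos']*1000,1),'jawyaw',round(np.degrees(np.arctan2(m[1,2],m[0,2])),2),'down',np.round(m[:,1],3),'F',np.round(o['contact_force'],1),'open',round(o['opening']*1000,1),'q',np.round(o['q'],2)); return o
E
python3 -c "
from h import *
st()
d=eyes.get_image('wrist')
o=ctrl.get_obs();m=R.from_rotvec(o['tool_rot']).as_matrix()
print(m.T@(np.array(d['cam_to_world'])[:3,3]-o['tool_pos'])); print(m.T@np.array(d['cam_to_world'])[:3,:3])"
```

```text
t 2.75 tcp [ 191.7 -594.9  194.4] jawyaw -72.13 down [ 0. -0. -1.] F [-0.   0.8  0.2] open 85.5 q [-1.38  0.05  1.61  0.    1.48 -0.12]
[-0.06968716 -0.1800103  -0.00051702]
[[ 4.79748520e-05 -9.62482470e-01 -2.71343866e-01]
 [ 9.16312309e-06  2.71343867e-01 -9.62482470e-01]
 [ 9.99999999e-01  4.36885968e-05  2.18370272e-05]]
```

{"api": "play_rows", "payload": {
  "moves": [
    {"z":4,"x":2},
    {"z":4,"x":4,"y":1},
    {"z":4,"x":4,"y":2},
    {"x":4,"y":4},
    {"x":4,"y":4},
    {"x":4,"y":4},
    {"x":3,"y":4},
    {"x":3,"y":4}
  ]
}}

```text
invalid input
```

{"api": "play_rows", "payload": {
  "moves": [
    {"y":4,"x":2,"turn":4},
    {"y":4,"turn":4},
    {"y":4,"turn":3},
    {"y":4},
    {"y":4},
    {"y":4},
    {"y":4},
    {"y":4}
  ]
}}

```text
invalid input
```

{"api": "play_rows", "payload": {
  "moves": [
    {"y":4},
    {"y":4},
    {"y":4},
    {"y":4},
    {"y":4},
    {"y":4},
    {"y":4},
    {}
  ]
}}

```text
invalid input
```

```bash
python3 -c "
from h import *
st(); snap('wrist','w1')"
```

```text
t 2.8 tcp [ 191.7 -594.8  194.3] jawyaw -72.13 down [-0.  0. -1.] F [0.9 0.5 1.1] open 85.3 q [-1.38  0.05  1.61 -0.    1.48 -0.12]
```

View pics/w1.png

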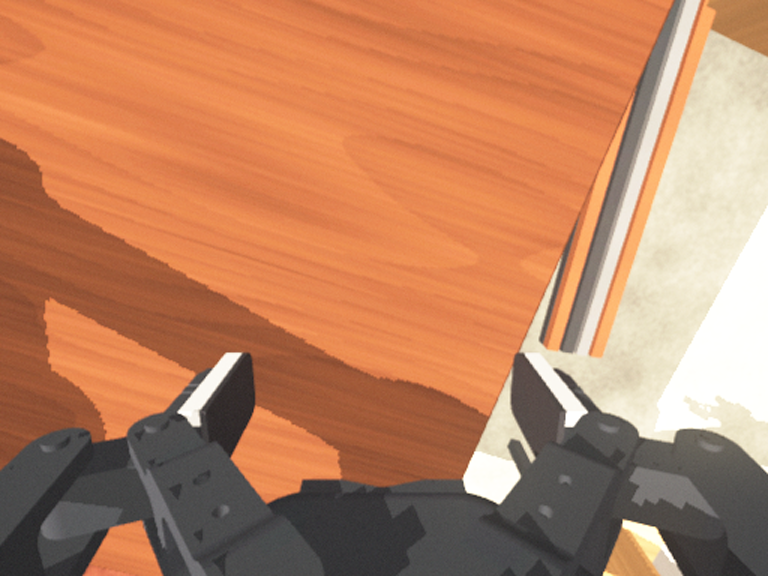

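The rows were refused as "invalid input", and the picture shows the arm has not moved. Each row probably has to carry every number.

{"api": "play_rows", "payload": {
  "moves": [
    {"x":2,"y":0,"z":4,"turn":0,"jaw":8.5},
    {"x":4,"y":1,"z":4,"turn":0,"jaw":8.5},
    {"x":4,"y":2,"z":4,"turn":0,"jaw":8.5},
    {"x":4,"y":4,"z":0,"turn":0,"jaw":8.5},
    {"x":4,"y":4,"z":0,"turn":0,"jaw":8.5},
    {"x":4,"y":4,"z":0,"turn":0,"jaw":8.5},
    {"x":3,"y":4,"z":0,"turn":0,"jaw":8.5},
    {"x":3,"y":4,"z":0,"turn":0,"jaw":8.5}
  ]
}}

```text
t: 3.52
tool_pos: [0.4066, -0.417, 0.2885]
tool_rot: [-0.322, 2.053, -2.053]
contact_force: [0.3, -0.0, 0.2]
opening: 0.0852
```

{"api": "play_rows", "payload": {
  "moves": [
    {"x":1,"y":4,"z":0,"turn":2,"jaw":8.5},
    {"x":1,"y":4,"z":0,"turn":3,"jaw":8.5},
    {"x":1,"y":4,"z":0,"turn":3,"jaw":8.5},
    {"x":1,"y":4,"z":0,"turn":3,"jaw":8.5},
    {"x":1,"y":4,"z":0,"turn":0,"jaw":8.5},
    {"x":1,"y":4,"z":0,"turn":0,"jaw":8.5},
    {"x":1,"y":4,"z":0,"turn":0,"jaw":8.5},
    {"x":0,"y":4,"z":0,"turn":0,"jaw":8.5}
  ]
}}

```text
t: 4.18
tool_pos: [0.4761, -0.0966, 0.2884]
tool_rot: [-0.498, 1.938, -1.939]
contact_force: [0.9, 0.3, -0.2]
opening: 0.0852
```

{"api": "play_rows", "payload": {
  "moves": [
    {"x":0,"y":4,"z":0,"turn":0,"jaw":8.5},
    {"x":0,"y":4,"z":0,"turn":0,"jaw":8.5},
    {"x":0,"y":4,"z":0,"turn":0,"jaw":8.5},
    {"x":0,"y":4,"z":0,"turn":0,"jaw":8.5},
    {"x":0,"y":4,"z":0,"turn":0,"jaw":8.5},
    {"x":0,"y":4,"z":0,"turn":0,"jaw":8.5},
    {"x":0,"y":4,"z":0,"turn":0,"jaw":8.5},
    {"x":0,"y":4,"z":0,"turn":0,"jaw":8.5}
  ]
}}

```text
t: 4.85
tool_pos: [0.4751, 0.2234, 0.2887]
tool_rot: [-0.498, 1.938, -1.939]
contact_force: [1.3, -0.6, 0.6]
opening: 0.0849
```

{"api": "play_rows", "payload": {
  "moves": [
    {"x":0,"y":4,"z":0,"turn":0,"jaw":8.5},
    {"x":0,"y":3,"z":0,"turn":0,"jaw":8.5},
    {"x":0,"y":0,"z":0,"turn":0,"jaw":8.5}
  ]
}}

```text
t: 5.1
tool_pos: [0.4745, 0.2959, 0.2879]
tool_rot: [-0.505, 1.938, -1.934]
contact_force: [-0.7, -0.1, -0.4]
opening: 0.085
```

```bash
python3 -c "
from h import *
st(); d=snap('wrist','w2'); np.save('w2.npy',d,allow_pickle=True)"
```

```text
t 5.1 tcp [474.5 295.9 287.9] jawyaw -60.8 down [-0.001  0.002 -1.   ] F [-0.7 -0.1 -0.4] open 85.0 q [ 0.42 -0.14  1.65  0.    1.64  1.48]
```

View pics/w2.png

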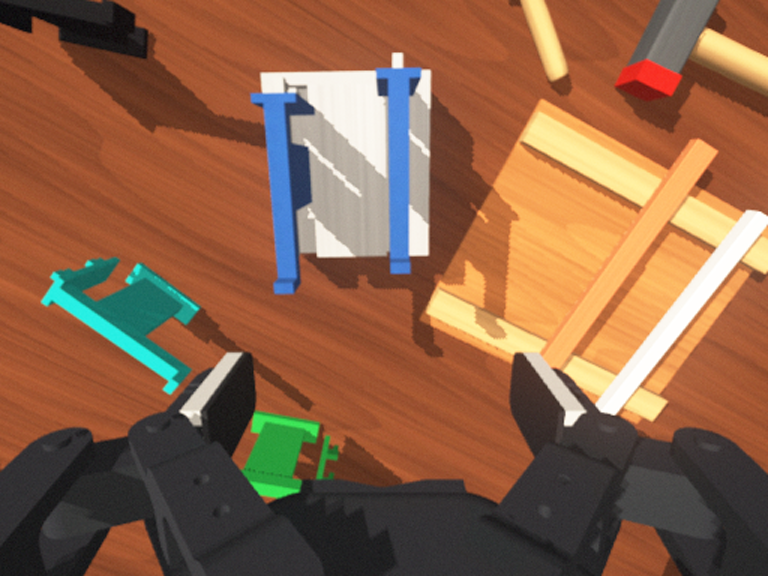

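Run:
```python
from h import *
np.set_printoptions(precision=4,suppress=True)
d=np.load('w2.npy',allow_pickle=True).item()
def f(pts,z):
    P=np.array([at_z(d,(p[0]*2/3,p[1]*2/3),z) for p in pts]); print(P[:,:2]); e=np.roll(P,-1,0)-P; print(np.linalg.norm(e,axis=1),np.degrees(np.arctan2(e[:,1],e[:,0])))
f([(262,73),(430,70),(429,256),(305,256)],.066)
f([(400,258),(400,70)],.155)
f([(285,280),(275,95)],.155)
```

```text
[[0.5483 0.4548]
 [0.6198 0.3315]
 [0.4813 0.2497]
 [0.4239 0.3523]]
[0.1425 0.1608 0.1175 0.1611] [ -59.8942 -149.4282  119.2148   39.5001]
[[0.4815 0.2854]
 [0.5914 0.3484]]
[0.1267 0.1267] [  29.8324 -150.1676]
[[0.4248 0.3523]
 [0.5374 0.4139]]
[0.1284 0.1284] [  28.6889 -151.3111]
```

Run:
```python
from h import *
np.set_printoptions(precision=3,suppress=True)
d=np.load('w2.npy',allow_pickle=True).item()
D=np.load('D0.npy',allow_pickle=True).item()['top']
for z in (0.02,.1): 
  print(z,[at_z(d,(a*2/3,b*2/3),z)[:2] for a,b in [(252,415),(320,425),(300,490),(335,440),(180,390),(45,300),(165,265),(200,305)]])
  print([at_z(D,(a*2/3,b*2/3),z)[:2] for a,b in [(275,460),(343,435),(190,400),(255,412)]])
```

```text
0.02 [array([0.209, 0.324]), array([0.237, 0.248]), array([0.142, 0.228]), array([0.227, 0.223]), array([0.199, 0.411]), array([0.229, 0.58 ]), array([0.33, 0.48]), array([0.306, 0.431])]
[array([0.169, 0.375]), array([0.219, 0.228]), array([0.3  , 0.561]), array([0.271, 0.419])]
0.1 [array([0.268, 0.325]), array([0.29 , 0.263]), array([0.212, 0.246]), array([0.282, 0.242]), array([0.259, 0.396]), array([0.284, 0.535]), array([0.366, 0.454]), array([0.347, 0.413])]
[array([0.178, 0.36 ]), array([0.225, 0.221]), array([0.302, 0.535]), array([0.275, 0.401])]
```

{"api": "play_rows", "payload": {
  "moves": [
    {"x":3.4,"y":1.2,"z":0,"turn":0.8,"jaw":6},
    {"x":3.4,"y":1.3,"z":-1,"turn":0,"jaw":6},
    {"x":0,"y":0,"z":-4,"turn":0,"jaw":6},
    {"x":0,"y":0,"z":-3,"turn":0,"jaw":6},
    {"x":0,"y":0,"z":0,"turn":0,"jaw":6}
  ]
}}

```text
t: 5.57
tool_pos: [0.5402, 0.3133, 0.1995]
tool_rot: [-0.525, 1.934, -1.939]
contact_force: [-1.1, 0.1, -2.7]
opening: 0.0599
```

```bash
python3 -c "
from h import *
st(); d=snap('wrist','w3')"
```

```text
t 5.57 tcp [540.2 313.3 199.5] jawyaw -60.43 down [-0.013 -0.006 -1.   ] F [-1.1  0.1 -2.7] open 59.9 q [ 0.41  0.06  1.6  -0.    1.5   1.46]
```

View pics/w3.png

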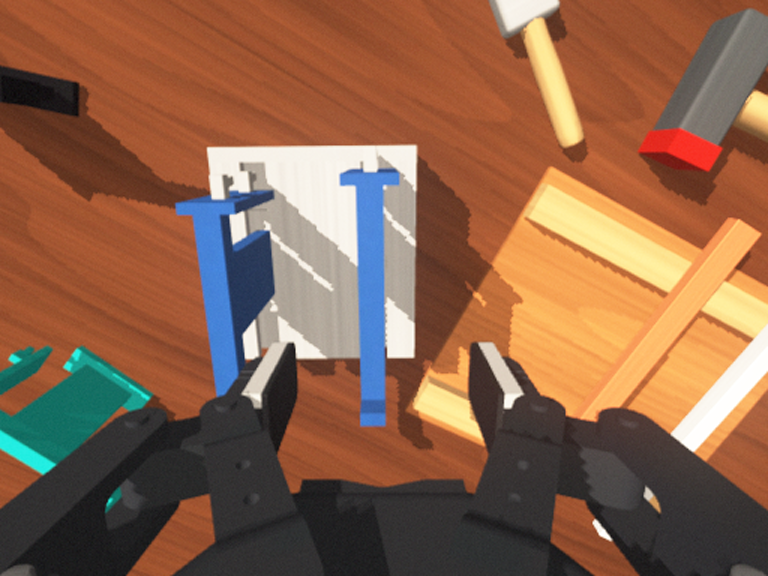

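{"api": "play_rows", "payload": {
  "moves": [
    {"x":0,"y":0,"z":0,"turn":0,"jaw":5},
    {"x":0,"y":0,"z":0,"turn":0,"jaw":5}
  ]
}}

```text
t: 5.78
tool_pos: [0.5449, 0.3163, 0.2119]
tool_rot: [-0.505, 1.93, -1.928]
contact_force: [-0.7, -0.1, -0.1]
opening: 0.0501
```

```bash
python3 -c "
from h import *
st(); d=eyes.get_image('wrist')
print(proj(d,[.5429,.3204,.155])*1.5, proj(d,[.5914,.3484,.155])*1.5); st()
for p in [(371,185),(372,330)]: print(at_z(d,(p[0]/1.5,p[1]/1.5),.155))
cv2.imwrite('pics/w4.png',d['img'][:,:,::-1])"
```

```text
t 5.78 tcp [544.9 316.3 211.9] jawyaw -60.37 down [ 0.005  0.002 -1.   ] F [-0.7 -0.1 -0.1] open 50.1 q [ 0.41  0.05  1.59 -0.    1.5   1.46]
[374.78522917 288.36966144] [373.63352532 187.97751436]
t 5.83 tcp [545.  316.6 212.3] jawyaw -60.36 down [ 0.005  0.002 -1.   ] F [-0.6  0.1 -0.2] open 50.2 q [ 0.41  0.05  1.58 -0.    1.5   1.46]
[0.5920617  0.35038752 0.155     ]
[0.51996176 0.30936509 0.155     ]
```

View pics/w4.png

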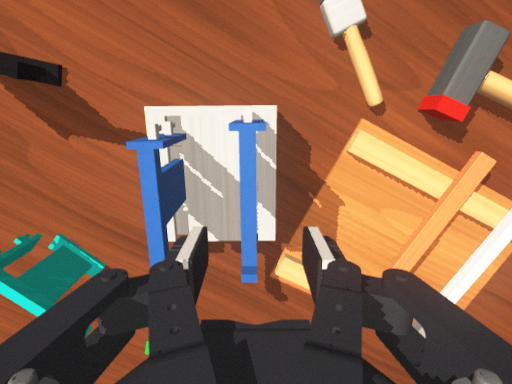

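{"api": "play_rows", "payload": {
  "moves": [
    {"x":-0.1,"y":0.5,"z":-3,"turn":0.4,"jaw":4.5},
    {"x":0,"y":0,"z":-3,"turn":0,"jaw":4.5},
    {"x":0,"y":0,"z":-2,"turn":0,"jaw":4.5},
    {"x":0,"y":0,"z":0,"turn":0,"jaw":4.5},
    {"x":0,"y":0,"z":0,"turn":0,"jaw":4}
  ]
}}

```text
t: 6.25
tool_pos: [0.5427, 0.3214, 0.1295]
tool_rot: [-0.517, 1.926, -1.926]
contact_force: [-0.6, 1.4, -0.1]
opening: 0.0399
```

```bash
python3 -c "
from h import *
st(); d=snap('wrist','w5')
print(proj(d,[.5437,.3215,.155])*1.5)"
```

```text
t 6.25 tcp [542.7 321.4 129.5] jawyaw -59.93 down [ 0.001  0.    -1.   ] F [-0.6  1.4 -0.1] open 39.9 q [ 0.42  0.11  1.66 -0.    1.37  1.46]
[384.07381785 346.34557005]
```

View pics/w5.png

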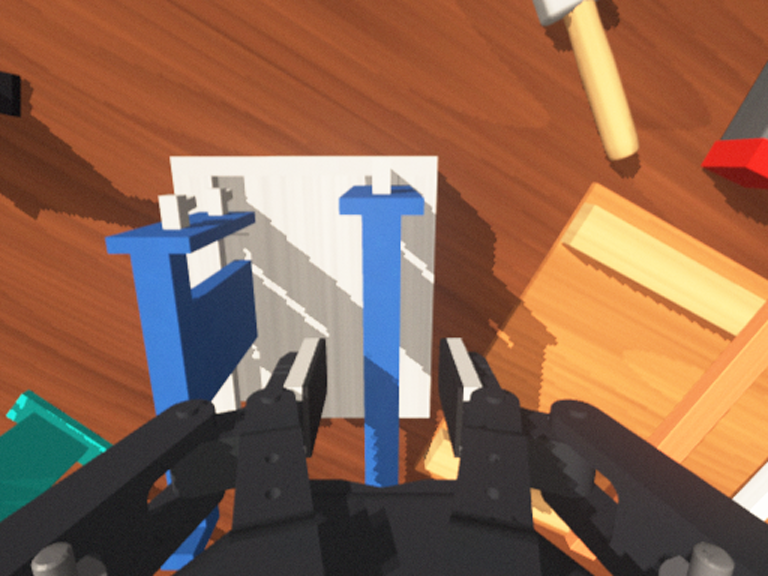

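{"api": "play_rows", "payload": {
  "moves": [
    {"x":0,"y":0,"z":0,"turn":0,"jaw":0.8},
    {"x":0,"y":0,"z":0,"turn":0,"jaw":0.8},
    {"x":0,"y":0,"z":0,"turn":0,"jaw":0.8},
    {"x":0,"y":0,"z":0,"turn":0,"jaw":0.8},
    {"x":0,"y":0,"z":0,"turn":0,"jaw":0.8}
  ],
  "squeeze": 80
}}

```text
t: 6.72
tool_pos: [0.5429, 0.3215, 0.1291]
tool_rot: [-0.516, 1.926, -1.926]
contact_force: [-0.1, -0.4, 0.2]
opening: 0.0077
```

```bash
python3 -c "
from h import *
st(); d=snap('wrist','w6')
"
```

```text
t 6.72 tcp [542.9 321.5 129.1] jawyaw -59.94 down [ 0.001  0.    -1.   ] F [-0.1 -0.4  0.2] open 7.7 q [0.42 0.11 1.66 0.   1.37 1.46]
```

View pics/w6.png

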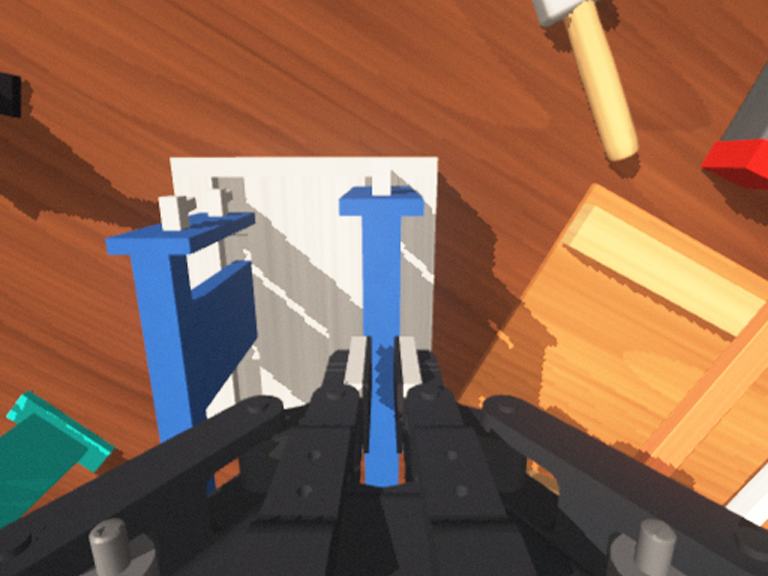

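{"api": "play_rows", "payload": {
  "moves": [
    {"x":0,"y":0,"z":0,"turn":0,"jaw":0},
    {"x":0,"y":0,"z":0,"turn":0,"jaw":0},
    {"x":0,"y":0,"z":0,"turn":0,"jaw":0}
  ]
}}

```text
t: 7.02
tool_pos: [0.5425, 0.3213, 0.1282]
tool_rot: [-0.518, 1.926, -1.926]
contact_force: [0.4, 0.5, -0.3]
opening: -0.0001
```

```bash
python3 -c "
from h import *
st(); d=snap('wrist','w7'); snap('scene','s7')
"
```

```text
t 7.02 tcp [542.5 321.3 128.2] jawyaw -59.93 down [-0. -0. -1.] F [ 0.4  0.5 -0.3] open -0.1 q [ 0.42  0.11  1.66 -0.    1.37  1.46]
```

View pics/w7.png

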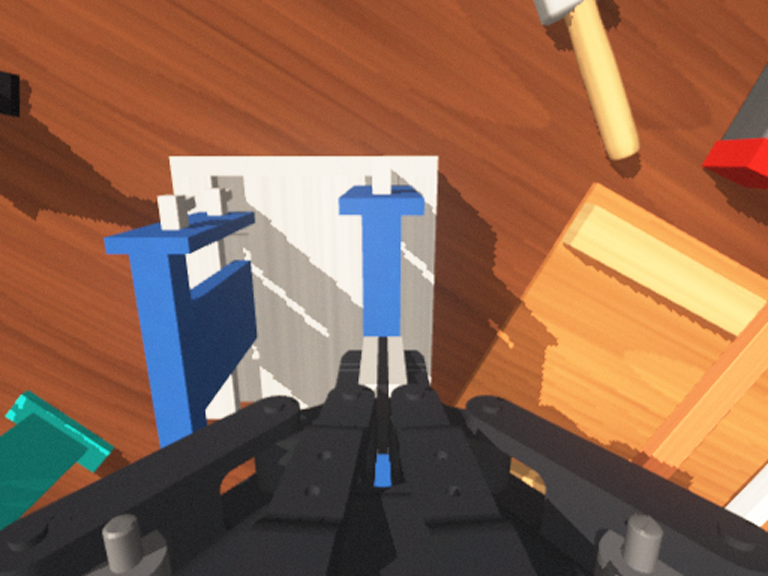

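View pics/s7.png

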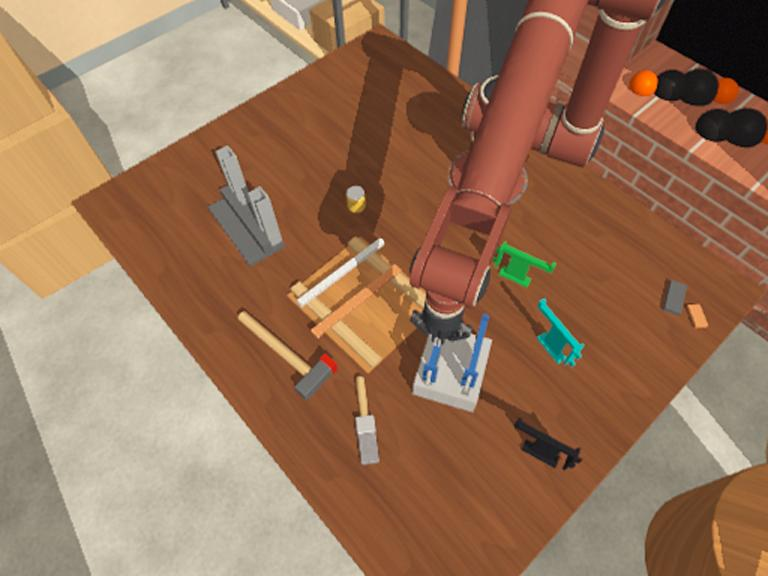

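```bash
python3 -c "
from h import *
o=st(); d=eyes.get_image('wrist'); s=eyes.get_image('scene'); p=o['tool_pos']
for dz in (0,.02,.03,.05): print(dz,proj(d,p+[0,0,dz])*1.5, proj(s,p+[0,0,dz])*1.5)
cv2.imwrite('pics/c7.png',cv2.resize(s['img'][185:285,260:340,::-1],None,fx=6,fy=6,interpolation=cv2.INTER_CUBIC))
print((proj(s,p)-[260,185])*6)
"
```

```text
t 7.12 tcp [542.5 321.3 128.2] jawyaw -59.94 down [-0. -0. -1.] F [ 0.5 -0.  -1.1] open -0.1 q [0.42 0.11 1.66 0.   1.37 1.46]
0 [382.8833862  324.55535688] [436.26775612 348.39987709]
0.02 [382.96593343 342.74025584] [436.91142208 344.68534897]
0.03 [383.01450408 353.44021752] [437.24029866 342.78743704]
0.05 [383.13111429 379.12908297] [437.91266048 338.90730816]
[185.07102448 283.59950835]
```

View pics/c7.png

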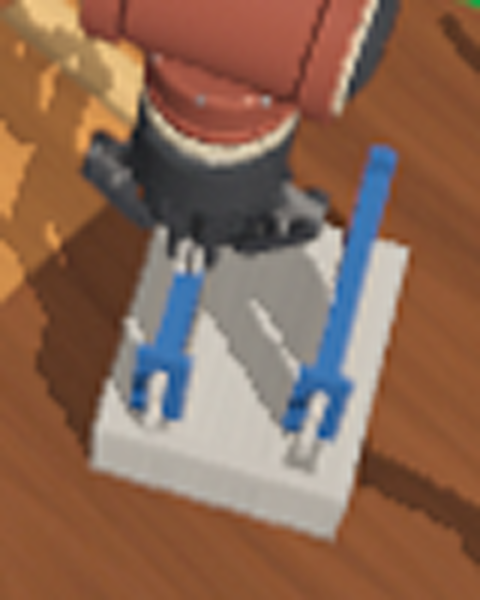

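Run:
```python
from h import *
np.set_printoptions(precision=4,suppress=True)
D=np.load('D0.npy',allow_pickle=True).item(); w=np.load('w2.npy',allow_pickle=True).item()
S=lambda p:(p[0]/7+265,p[1]/7+190); T=lambda p:(p[0]/7+145,p[1]/7+155); W=lambda p:(p[0]/1.5,p[1]/1.5)
# A = right slot (scene-left); mid of backplate top edge & lip top front
pts={'A back':((155,378),(275,95),(399,70)),'A lip':((230,115),(428,352),(400,262)),'B back':((343,400),(128,228),(276,95)),'B lip':((412,140),(272,485),(286,282)),
'plate right front':((165,178),(535,378),(429,256)),'plate right back':((80,485),(348,75),(430,70))}
for k,(s,t,ww) in pts.items():
    rs=[ray(D['scene'],S(s)),ray(D['top'],T(t)),ray(w,W(ww))]
    print(k,*tri(rs),'st',tri(rs[:2])[0],'sw',tri([rs[0],rs[2]])[0],'tw',tri(rs[1:])[0])
```

```text
A back [0.5913 0.3482 0.1576] [np.float64(0.0019517183286764839), np.float64(0.0028880795167044544), np.float64(0.000940797275295171)] st [0.5916 0.3478 0.1581] sw [0.5903 0.3492 0.1581] tw [0.5954 0.3497 0.1397]
A lip [0.478  0.2821 0.1671] [np.float64(0.003578889576975888), np.float64(0.003350685240765585), np.float64(0.004588332118186723)] st [0.4766 0.2804 0.1692] sw [0.4859 0.2898 0.1941] tw [0.4792 0.2822 0.1506]
B back [0.5365 0.4122 0.1564] [np.float64(0.0021819860731874157), np.float64(0.0022377910838693718), np.float64(0.0014303835194046)] st [0.5357 0.4119 0.1551] sw [0.5367 0.4133 0.1586] tw [0.5375 0.4123 0.153 ]
B lip [0.4237 0.3482 0.165 ] [np.float64(0.0035648228068935915), np.float64(0.0024273736236335892), np.float64(0.004103513098126888)] st [0.4221 0.347  0.1671] sw [0.4292 0.3505 0.1783] tw [0.4239 0.3495 0.1538]
plate right front [0.4776 0.2474 0.0527] [np.float64(0.00329796563215001), np.float64(0.0019215594381146153), np.float64(0.0019101247000823617)] st [0.4766 0.2475 0.0526] sw [0.4805 0.2514 0.065 ] tw [0.4788 0.2461 0.0475]
plate right back [0.6224 0.334  0.0487] [np.float64(0.004558983396875518), np.float64(0.0020873682449781624), np.float64(0.0025737569544500567)] st [0.622  0.3352 0.0479] sw [0.6217 0.3348 0.0491] tw [0.6225 0.3316 0.0543]
```

Run:
```python
from h import *
np.set_printoptions(precision=1,suppress=True)
d=eyes.get_image('wrist');o=ctrl.get_obs();m=R.from_rotvec(o['tool_rot']).as_matrix()
f=lambda x,y,z: proj(d,o['tool_pos']+m@np.array([x,y,z])/1000)*1.5
for y in range(0,-70,-10): print(y,[f(x,y,0)[1] for x in (-11,0,11)], 'openw',f(-11,y,42)[0],f(-11,y,11)[0], f(11,y,42)[0])
```

```text
0 [np.float64(301.0125844987704), np.float64(324.5894039911309), np.float64(347.44497366259674)] openw 479.0365318421121 408.0974053867268 476.0743248823554
-10 [np.float64(308.5033818612317), np.float64(333.2008183775273), np.float64(357.1035286080576)] openw 484.23098318730956 409.489425077232 480.9479594762508
-20 [np.float64(316.8427125384735), np.float64(342.7708668224119), np.float64(367.81904093255423)] openw 490.0138351727686 411.03912755599856 486.3549180857053
-30 [np.float64(326.1834115247121), np.float64(353.4690589647623), np.float64(379.77505109124456)] openw 496.49106664886546 412.77491398734253 492.387810716614
-40 [np.float64(336.717362422688), np.float64(365.5073720713211), np.float64(393.20020614580653)] openw 503.79573303434654 414.7324418604464 499.1620066402898
-50 [np.float64(348.68881927509705), np.float64(379.1544390628883), np.float64(408.3830235011438)] openw 512.0972035745497 416.9571005453657 506.82308352819774
-60 [np.float64(362.4135816285787), np.float64(394.75583192216953), np.float64(425.6928595664116)] openw 521.6144570979246 419.5075745314232 515.5574072537268
```

{"api": "play_rows", "payload": {
  "moves": [
    {"x":0,"y":0,"z":0,"turn":0,"jaw":4},
    {"x":0,"y":0,"z":0,"turn":0,"jaw":4},
    {"x":0,"y":0,"z":0,"turn":0,"jaw":4},
    {"x":0,"y":0,"z":-1.5,"turn":0,"jaw":4},
    {"x":0,"y":0,"z":-1,"turn":0,"jaw":4},
    {"x":0,"y":0,"z":-0.7,"turn":0,"jaw":4},
    {"x":0,"y":0,"z":0,"turn":0,"jaw":4}
  ]
}}

```text
t: 7.85
tool_pos: [0.5404, 0.3204, 0.0925]
tool_rot: [-0.524, 1.927, -1.929]
contact_force: [-0.1, 0.3, -0.6]
opening: 0.0402
```

```bash
python3 -c "
from h import *
print(ctrl.grasp_offset)
st(); d=snap('wrist','w8')
"
```

```text
0.0187
t 7.85 tcp [540.4 320.4  92.5] jawyaw -59.94 down [-0.005 -0.002 -1.   ] F [-0.1  0.3 -0.6] open 40.2 q [0.42 0.15 1.69 0.   1.31 1.46]
```

View pics/w8.png

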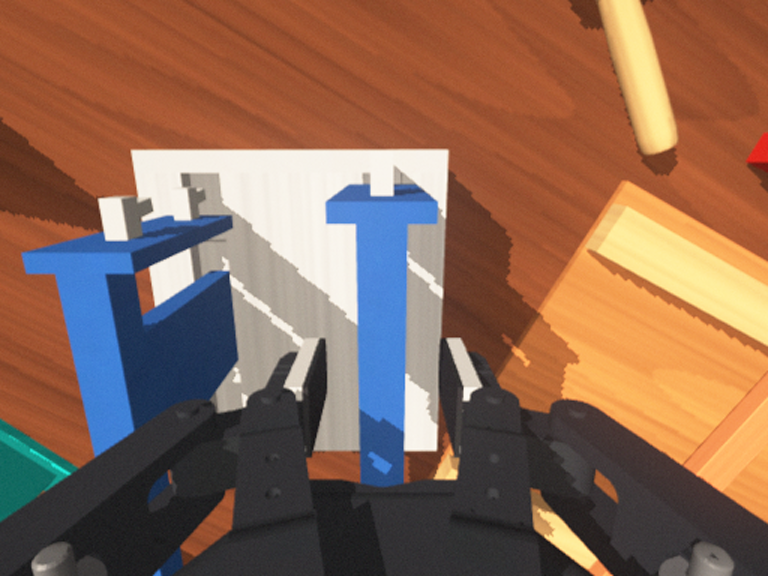

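{"api": "play_rows", "payload": {
  "moves": [
    {"x":0,"y":0,"z":-0.8,"turn":0,"jaw":4},
    {"x":0,"y":0,"z":-0.5,"turn":0,"jaw":3},
    {"x":0,"y":0,"z":0,"turn":0,"jaw":1},
    {"x":0,"y":0,"z":0,"turn":0,"jaw":0},
    {"x":0,"y":0,"z":0,"turn":0,"jaw":0},
    {"x":0,"y":0,"z":0,"turn":0,"jaw":0},
    {"x":0,"y":0,"z":0,"turn":0,"jaw":0},
    {"x":0,"y":0,"z":0,"turn":0,"jaw":0}
  ],
  "squeeze": 80
}}

```text
t: 8.57
tool_pos: [0.5424, 0.3213, 0.0832]
tool_rot: [-0.518, 1.926, -1.926]
contact_force: [-0.6, -0.9, -3.5]
opening: 0.013
```

```bash
python3 -c "
from h import *
st(); d=snap('wrist','w9')
"
```

```text
t 8.57 tcp [542.4 321.3  83.2] jawyaw -59.93 down [-0. -0. -1.] F [-0.6 -0.9 -3.5] open 13.0 q [0.42 0.16 1.69 0.   1.29 1.46]
```

View pics/w9.png

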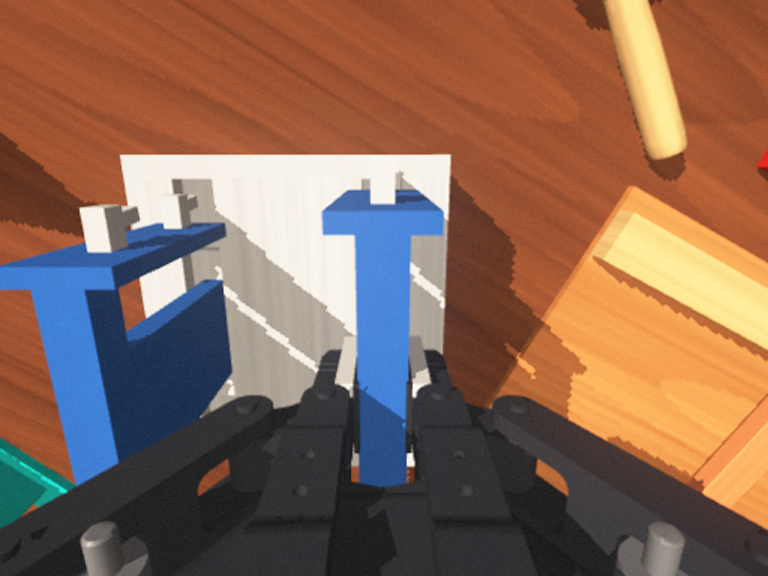

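```bash
python3 -c "
from h import *
d=eyes.get_image('wrist')
for p in [(383,190),(383,211)]: 
  P=at_z(d,(p[0]/1.5,p[1]/1.5),.155); print(P, (P[:2]-[.5424,.3213])@[.866,.5],(P[:2]-[.5424,.3213])@[-.5,.866])
"
```

```text
[0.59691282 0.35298606 0.155     ] 0.06305113173217028 0.0001837167810791602
[0.592498  0.3504275 0.155    ] 0.05794861513811401 0.00017541125944817713
```

{"api": "play_rows", "payload": {
  "moves": [
    {"x":-1.2,"y":-0.7,"z":0,"turn":0,"jaw":0},
    {"x":-2.4,"y":-1.4,"z":0,"turn":0,"jaw":0},
    {"x":-2.4,"y":-1.4,"z":0,"turn":0,"jaw":0},
    {"x":-2.4,"y":-1.4,"z":0,"turn":0,"jaw":0},
    {"x":-2.4,"y":-1.4,"z":0,"turn":0,"jaw":0},
    {"x":-1.2,"y":-0.7,"z":0,"turn":0,"jaw":0},
    {"x":0,"y":0,"z":0,"turn":0,"jaw":0}
  ]
}}

```text
t: 9.25
tool_pos: [0.42, 0.2502, 0.0827]
tool_rot: [-0.519, 1.927, -1.927]
contact_force: [0.4, 0.4, -3.7]
opening: 0.0128
```

```bash
python3 -c "
from h import *
st(); d=snap('wrist','w10')
"
```

```text
t 9.25 tcp [420.  250.2  82.7] jawyaw -59.94 down [-0.002 -0.001 -1.   ] F [ 0.4  0.4 -3.7] open 12.8 q [ 0.38 -0.18  2.03 -0.    1.3   1.43]
```

View pics/w10.png

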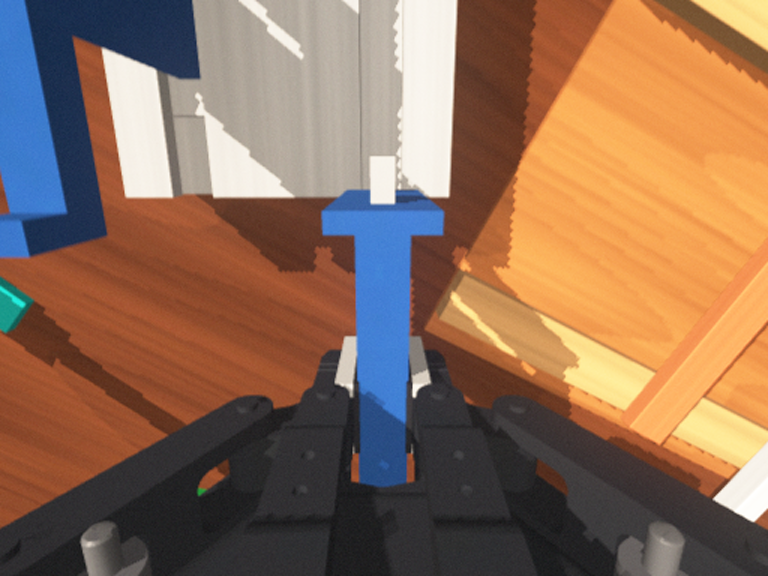

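{"api": "play_rows", "payload": {
  "moves": [
    {"x":-0.9,"y":-0.5,"z":0,"turn":0,"jaw":0},
    {"x":0,"y":0,"z":1,"turn":0,"jaw":0},
    {"x":0,"y":0,"z":3,"turn":0,"jaw":0},
    {"x":0,"y":0,"z":3,"turn":0,"jaw":0},
    {"x":0.2,"y":-2,"z":0,"turn":-2,"jaw":0},
    {"x":0.2,"y":-3,"z":0,"turn":-2,"jaw":0},
    {"x":0.2,"y":-4,"z":0,"turn":-2,"jaw":0},
    {"x":0.2,"y":-4,"z":0,"turn":-2,"jaw":0}
  ]
}}

```text
t: 9.97
tool_pos: [0.423, 0.1157, 0.1552]
tool_rot: [-0.389, 2.009, -2.009]
contact_force: [1.1, -0.3, -3.0]
opening: 0.0127
```

{"api": "play_rows", "payload": {
  "moves": [
    {"x":0.2,"y":-4,"z":0,"turn":-2,"jaw":0},
    {"x":0.2,"y":-4,"z":0,"turn":-2,"jaw":0},
    {"x":0.2,"y":-4,"z":0,"turn":-2,"jaw":0},
    {"x":0,"y":-4,"z":0,"turn":-2,"jaw":0},
    {"x":0,"y":-4,"z":0,"turn":-3,"jaw":0},
    {"x":0,"y":-4,"z":0,"turn":-3,"jaw":0},
    {"x":0,"y":-4,"z":0,"turn":-3,"jaw":0},
    {"x":0,"y":-4,"z":0,"turn":-3,"jaw":0}
  ]
}}

```text
t: 10.63
tool_pos: [0.4285, -0.2066, 0.155]
tool_rot: [-0.034, 2.202, -2.205]
contact_force: [1.4, 0.2, -2.6]
opening: 0.013
```

{"api": "play_rows", "payload": {
  "moves": [
    {"x":0,"y":-4,"z":0,"turn":-3,"jaw":0},
    {"x":0,"y":-4,"z":0,"turn":-3,"jaw":0},
    {"x":0,"y":-4,"z":0,"turn":-2,"jaw":0},
    {"x":0,"y":-4,"z":0,"turn":0,"jaw":0},
    {"x":0,"y":-2.5,"z":0,"turn":0,"jaw":0},
    {"x":0,"y":0,"z":0,"turn":0,"jaw":0},
    {"x":0,"y":0,"z":0,"turn":0,"jaw":0}
  ]
}}

```text
t: 11.22
tool_pos: [0.4281, -0.3907, 0.1539]
tool_rot: [-0.115, -2.167, 2.167]
contact_force: [0.1, 0.5, -3.3]
opening: 0.0132
```

```bash
python3 -c "
from h import *
st(); d=snap('wrist','w11');np.save('w11.npy',d,allow_pickle=True)
for q,z in [('post_left',.169),('post_right',.169),('rack_mid',.169),('slot_left',.141),('lock_right',.175)]:
  for r in pinpoint('wrist',q)[:2] if 'lock' not in q else find_in('wrist',q): print(q,r['score'],np.array(r['point'])*1.5,at_z(d,r['point'],z))
"
```

```text
t 11.22 tcp [ 428.1 -390.7  153.9] jawyaw -96.06 down [ 0.001 -0.    -1.   ] F [ 0.1  0.5 -3.3] open 13.2 q [-0.87 -0.03  1.76  0.    1.41  0.81]
```

View pics/w11.png

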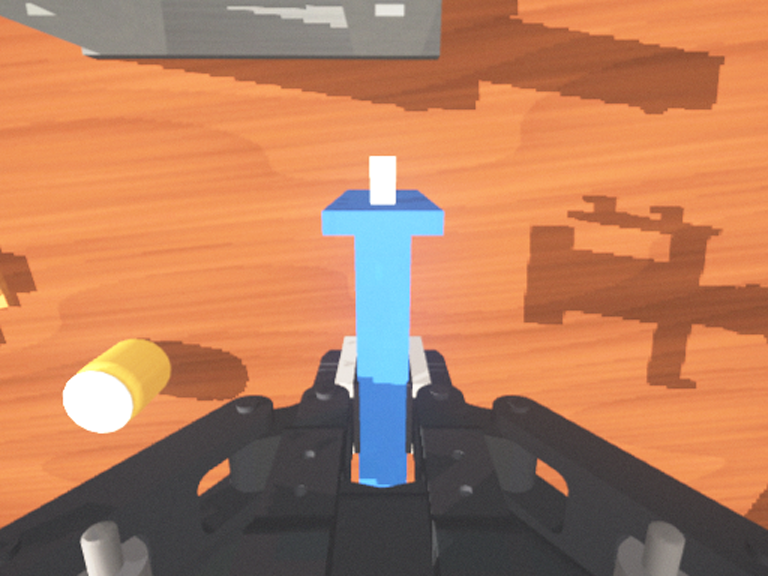

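{"api": "play_rows", "payload": {
  "moves": [
    {"x":0,"y":0,"z":4,"turn":0,"jaw":0},
    {"x":1,"y":-0.1,"z":3,"turn":0,"jaw":0},
    {"x":2,"y":-0.2,"z":0,"turn":0,"jaw":0},
    {"x":0,"y":0,"z":0,"turn":0,"jaw":0},
    {"x":0,"y":0,"z":0,"turn":0,"jaw":0}
  ]
}}

```text
t: 11.93
tool_pos: [0.4582, -0.3909, 0.2238]
tool_rot: [-0.111, -2.169, 2.17]
contact_force: [0.5, 0.3, -4.2]
opening: 0.0133
```

```bash
python3 -c "
from h import *
st(); d=snap('wrist','w12');np.save('w12.npy',d,allow_pickle=True)
for q,z in [('post_left',.169),('post_right',.169),('rack_mid',.169),('slot_left',.141),('lock_right',.179)]:
  for r in pinpoint('wrist',q)[:2] if 'lock' not in q else find_in('wrist',q): print(q,r['score'],np.array(r['point'])*1.5,at_z(d,r['point'],z))
"
```

```text
t 11.93 tcp [ 458.2 -390.9  223.8] jawyaw -95.83 down [ 0. -0. -1.] F [ 0.5  0.3 -4.2] open 13.3 q [-0.83 -0.02  1.63 -0.    1.52  0.84]
post_left 0.87 [55.35 76.35] [ 0.58417784 -0.23982607  0.169     ]
post_right 0.62 [398.7   85.95] [ 0.56248774 -0.40905236  0.169     ]
rack_mid 0.63 [228.3  81.6] [ 0.57309615 -0.32479165  0.169     ]
slot_left 0.96 [88.65 88.65] [ 0.58292904 -0.2376895   0.141     ]
lock_right 0.49 [400.2  79.5] [ 0.5637329  -0.40951322  0.179     ]
```

View pics/w12.png

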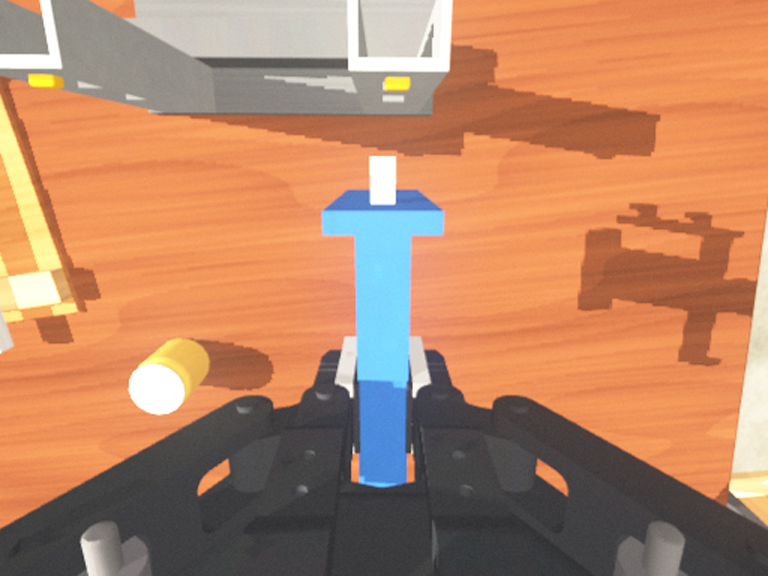

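```bash
python3 -c "
from h import *
d=np.load('w12.npy',allow_pickle=True).item()
a=[at_z(d,(x/1.5,y/1.5),.195) for x,y in [(-9,67),(60,68),(350,71.5),(449,73)]]
print(np.array(a)); 
e=a[1]-a[2]; print(np.degrees(np.arctan2(-e[0],e[1])))
for x,y in [(45,81),(397,83)]: print(at_z(d,(x/1.5,y/1.5),.179))
P=[at_z(d,(x/1.5,y/1.5),.155+.1407) for x,y in [(382.5,190),(382.5,211)]]
th=np.radians(-5.83);t=np.array([.4582,-.3909])
for p in P: print((p[:2]-t)@[np.cos(th),np.sin(th)],(p[:2]-t)@[-np.sin(th),np.cos(th)])
print(proj(d,[t[0]+.05*np.cos(th),t[1]+.05*np.sin(th),.296])*1.5)
"
```

```text
[[ 0.58441125 -0.2302717   0.195     ]
 [ 0.58094325 -0.2602992   0.195     ]
 [ 0.56660316 -0.38692726  0.195     ]
 [ 0.56157115 -0.43026999  0.195     ]]
-6.460974725882006
[ 0.58027889 -0.2409964   0.179     ]
[ 0.56236179 -0.40785519  0.179     ]
0.06260242012352822 0.0007323188183442875
0.05750480180401376 0.0007313471277885966
[385.3990449  241.16075777]
```

{"api": "play_rows", "payload": {
  "moves": [
    {"x":0.7,"y":-0.85,"z":-2,"turn":-0.6,"jaw":0},
    {"x":0,"y":0,"z":-3,"turn":0,"jaw":0},
    {"x":0,"y":0,"z":-3,"turn":0,"jaw":0},
    {"x":0,"y":0,"z":-2.4,"turn":0,"jaw":0},
    {"x":0,"y":0,"z":-1,"turn":0,"jaw":0},
    {"x":0,"y":0,"z":0,"turn":0,"jaw":0},
    {"x":0,"y":0,"z":0,"turn":0,"jaw":0}
  ]
}}

```text
t: 12.82
tool_pos: [0.4645, -0.4003, 0.1096]
tool_rot: [-0.124, -2.163, 2.162]
contact_force: [0.1, 1.1, -2.8]
opening: 0.013
```

```bash
python3 -c "
from h import *
st(); d=snap('wrist','w13');np.save('w13.npy',d,allow_pickle=True)
"
```

```text
t 12.82 tcp [ 464.5 -400.3  109.6] jawyaw -96.55 down [-0.  0. -1.] F [ 0.1  1.1 -2.8] open 13.0 q [-0.83  0.09  1.72 -0.    1.33  0.85]
```

View pics/w13.png

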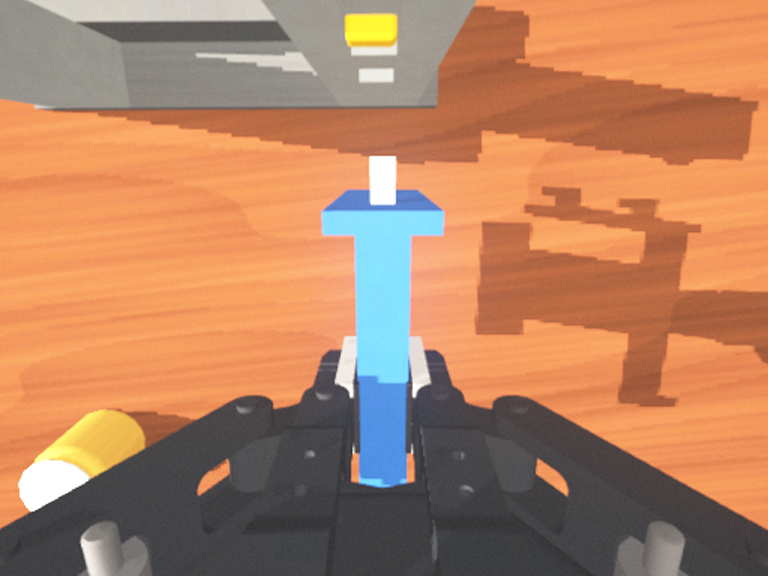

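```bash
python3 -c "
from h import *
d=np.load('w13.npy',allow_pickle=True).item()
th=np.radians(-6.5);t=np.array([.4645,-.4003]);u=np.array([np.cos(th),np.sin(th)]);v=np.array([-u[1],u[0]])
def g(x,y,z):
  p=at_z(d,(x/1.5,y/1.5),z)[:2]; print(p,(p-t)@u,(p-t)@v)
g(371.5,15,.179);g(371.5,46,.171);g(374,54,.141);g(376,82,.094)
print('arm');g(382.5,190,.182);g(382.5,156,.155);g(382.5,156,.163)
"
```

```text
[ 0.5653875  -0.40860058] 0.10117863695173145 0.00317356662462678
[ 0.56098164 -0.4078708 ] 0.09671848001494317 0.003399900614883525
[ 0.5656193 -0.4084878] 0.10139617606233334 0.003311859813736998
[ 0.56524397 -0.40840118] 0.10101345156932977 0.0033554389512197224
arm
[ 0.52681078 -0.40668179] 0.0626326798922712 0.0007130091828932474
[ 0.53499602 -0.40762923] 0.07087255372862257 0.0006982548705393965
[ 0.53490872 -0.40761636] 0.07078435655322848 0.0007011608439537074
```

{"api": "play_rows", "payload": {
  "moves": [
    {"x":1.0,"y":0.15,"z":0,"turn":0,"jaw":0},
    {"x":1.0,"y":-0.1,"z":0,"turn":0,"jaw":0},
    {"x":0.8,"y":-0.1,"z":0,"turn":0,"jaw":0},
    {"x":0.6,"y":-0.07,"z":0,"turn":0,"jaw":0},
    {"x":0,"y":0,"z":0,"turn":0,"jaw":0},
    {"x":0,"y":0,"z":0,"turn":0,"jaw":0}
  ]
}}

```text
t: 13.37
tool_pos: [0.4991, -0.4013, 0.1095]
tool_rot: [-0.123, -2.163, 2.163]
contact_force: [0.3, -0.0, -2.6]
opening: 0.0131
```

```bash
python3 -c "
from h import *
st(); d=snap('wrist','w14')
"
```

```text
t 13.37 tcp [ 499.1 -401.3  109.5] jawyaw -96.49 down [-0. -0. -1.] F [ 0.3 -0.  -2.6] open 13.1 q [-0.79  0.15  1.65 -0.    1.34  0.89]
```

View pics/w14.png

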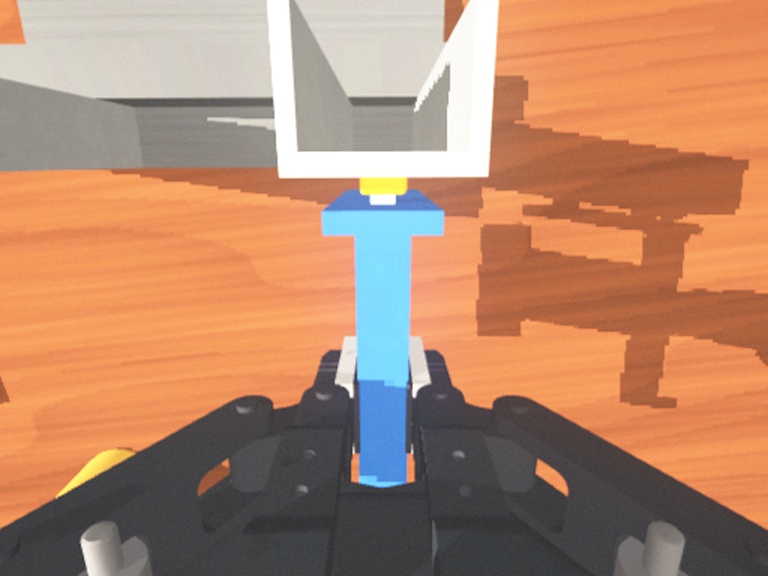

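{"api": "play_rows", "payload": {
  "moves": [
    {"x":0.3,"y":-0.03,"z":0,"turn":0,"jaw":0},
    {"x":0.2,"y":-0.02,"z":0,"turn":0,"jaw":0},
    {"x":0.1,"y":-0.01,"z":0,"turn":0,"jaw":0},
    {"x":0,"y":0,"z":0,"turn":0,"jaw":0},
    {"x":0,"y":0,"z":0,"turn":0,"jaw":0}
  ]
}}

```text
t: 13.83
tool_pos: [0.504, -0.4019, 0.1092]
tool_rot: [-0.122, -2.162, 2.162]
contact_force: [-1.4, 0.3, -2.7]
opening: 0.0132
```

```bash
python3 -c "
from h import *
st()
"
```

```text
t 13.83 tcp [ 504.  -401.9  109.2] jawyaw -96.55 down [-0.001  0.    -1.   ] F [-1.4  0.3 -2.7] open 13.2 q [-0.79  0.16  1.64 -0.    1.34  0.9 ]
```

{"api": "play_rows", "payload": {
  "moves": [
    {"x":0.2,"y":-0.02,"z":0,"turn":0,"jaw":0},
    {"x":0.2,"y":-0.02,"z":0,"turn":0,"jaw":0},
    {"x":0,"y":0,"z":0,"turn":0,"jaw":0},
    {"x":0,"y":0,"z":0,"turn":0,"jaw":0}
  ]
}}

```text
t: 14.17
tool_pos: [0.5075, -0.4023, 0.1092]
tool_rot: [-0.121, -2.162, 2.161]
contact_force: [-6.4, 1.6, -1.6]
opening: 0.013
```

```bash
python3 -c "
from h import *
st(); snap('wrist','w15')
"
```

```text
t 14.17 tcp [ 507.5 -402.3  109.2] jawyaw -96.54 down [-0.003  0.001 -1.   ] F [-6.4  1.6 -1.6] open 13.0 q [-0.78  0.17  1.63 -0.    1.34  0.9 ]
```

View pics/w15.png

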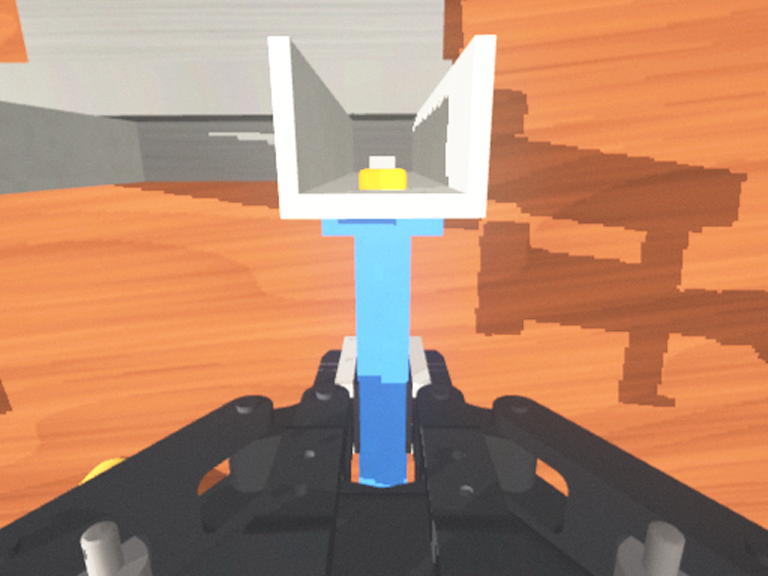

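{"api": "play_rows", "payload": {
  "moves": [
    {"x":0.1,"y":-0.01,"z":0,"turn":0,"jaw":0},
    {"x":0,"y":0,"z":0,"turn":0,"jaw":0}
  ]
}}

```text
t: 14.38
tool_pos: [0.5074, -0.4024, 0.1092]
tool_rot: [-0.117, -2.161, 2.159]
contact_force: [-11.1, 1.1, 0.8]
opening: 0.0128
```

{"api": "play_rows", "payload": {
  "moves": [
    {"x":0,"y":0,"z":-0.4,"turn":0,"jaw":0},
    {"x":0,"y":0,"z":-0.4,"turn":0,"jaw":0},
    {"x":0,"y":0,"z":-0.3,"turn":0,"jaw":0},
    {"x":0,"y":0,"z":-0.2,"turn":0,"jaw":0},
    {"x":0,"y":0,"z":0,"turn":0,"jaw":0},
    {"x":0,"y":0,"z":0,"turn":0,"jaw":0}
  ]
}}

```text
t: 14.88
tool_pos: [0.5074, -0.403, 0.097]
tool_rot: [-0.118, -2.16, 2.161]
contact_force: [-12.1, 0.5, 2.4]
opening: 0.0131
```

```bash
python3 -c "
from h import *
st(); snap('wrist','w16')
"
```

```text
t 14.88 tcp [ 507.4 -403.    97. ] jawyaw -96.54 down [-0.005 -0.    -1.   ] F [-12.1   0.5   2.4] open 13.1 q [-0.78  0.18  1.64 -0.    1.32  0.9 ]
```

View pics/w16.png

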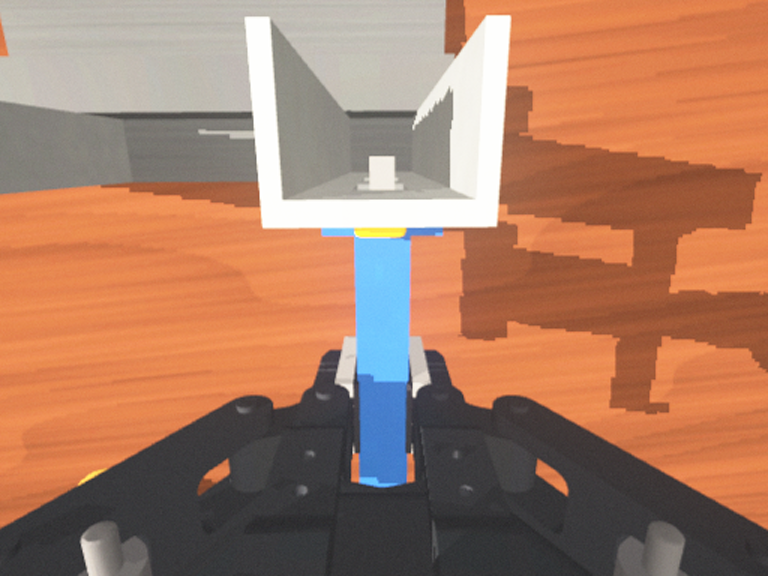

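{"api": "play_rows", "payload": {
  "moves": [
    {"x":0,"y":0,"z":-0.15,"turn":0,"jaw":0},
    {"x":-0.1,"y":0,"z":0,"turn":0,"jaw":0},
    {"x":0,"y":0,"z":0,"turn":0,"jaw":0}
  ]
}}

```text
t: 15.18
tool_pos: [0.5075, -0.4031, 0.0963]
tool_rot: [-0.121, -2.161, 2.163]
contact_force: [-8.4, 0.9, 4.3]
opening: 0.0131
```

{"api": "play_rows", "payload": {
  "moves": [
    {"x":0,"y":0,"z":0,"turn":0,"jaw":4},
    {"x":0,"y":0,"z":0,"turn":0,"jaw":4},
    {"x":0,"y":0,"z":0,"turn":0,"jaw":4},
    {"x":-0.5,"y":0,"z":2,"turn":0,"jaw":4},
    {"x":-1,"y":0,"z":4,"turn":0,"jaw":4},
    {"x":-1,"y":0,"z":4,"turn":0,"jaw":4},
    {"x":-1,"y":0,"z":2,"turn":0,"jaw":4},
    {"x":0,"y":0,"z":0,"turn":0,"jaw":4}
  ]
}}

```text
t: 15.85
tool_pos: [0.4756, -0.4054, 0.2237]
tool_rot: [-0.135, -2.157, 2.177]
contact_force: [0.2, -0.8, 0.5]
opening: 0.04
```

```bash
python3 -c "
from h import *
st(); d=snap('wrist','w17');np.save('w17.npy',d,allow_pickle=True)
"
```

```text
t 15.85 tcp [ 475.6 -405.4  223.7] jawyaw -96.57 down [ 0.009 -0.01  -1.   ] F [ 0.2 -0.8  0.5] open 40.0 q [-0.82  0.03  1.59  0.    1.51  0.86]
```

View pics/w17.png

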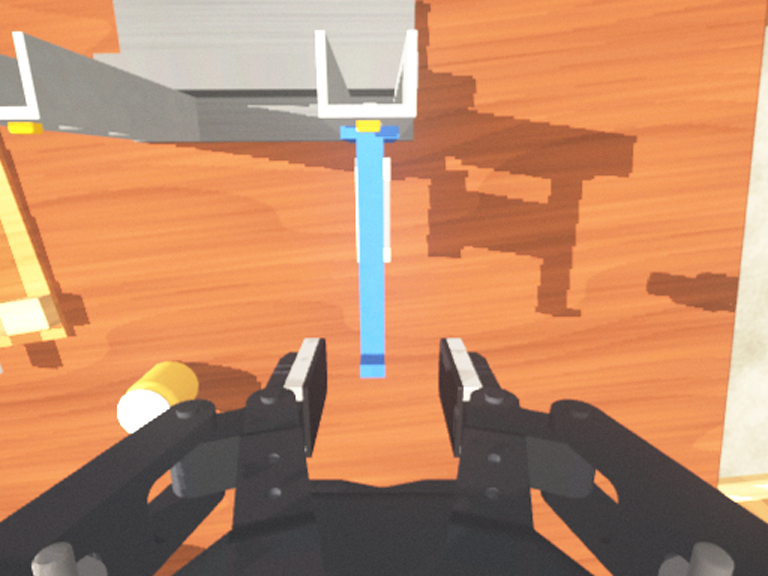

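{"api": "play_rows", "payload": {
  "moves": [
    {"x":0,"y":2,"z":0,"turn":1,"jaw":4},
    {"x":0,"y":4,"z":0,"turn":1.5,"jaw":4},
    {"x":0,"y":4,"z":0,"turn":2,"jaw":4},
    {"x":0,"y":4,"z":0,"turn":2,"jaw":4},
    {"x":0,"y":4,"z":0,"turn":2,"jaw":4},
    {"x":0,"y":4,"z":0,"turn":2,"jaw":4},
    {"x":0,"y":4,"z":0,"turn":2,"jaw":4},
    {"x":0,"y":4,"z":0,"turn":2,"jaw":4}
  ]
}}

```text
t: 16.57
tool_pos: [0.473, -0.1001, 0.2133]
tool_rot: [-0.153, 2.15, -2.148]
contact_force: [0.8, -0.0, 0.5]
opening: 0.0401
```

{"api": "play_rows", "payload": {
  "moves": [
    {"x":0,"y":4,"z":0,"turn":2,"jaw":4},
    {"x":0,"y":4,"z":0,"turn":2,"jaw":4},
    {"x":0,"y":4,"z":0,"turn":2,"jaw":4},
    {"x":0,"y":4,"z":0,"turn":2,"jaw":4},
    {"x":0,"y":4,"z":0,"turn":2,"jaw":4},
    {"x":0,"y":4,"z":0,"turn":2,"jaw":4},
    {"x":0,"y":4,"z":0,"turn":2,"jaw":4},
    {"x":0,"y":4,"z":0,"turn":2,"jaw":4}
  ]
}}

```text
t: 17.23
tool_pos: [0.4726, 0.22, 0.2134]
tool_rot: [-0.426, 1.99, -1.99]
contact_force: [-0.5, -0.2, -0.1]
opening: 0.04
```

{"api": "play_rows", "payload": {
  "moves": [
    {"x":0,"y":4,"z":0,"turn":2,"jaw":4},
    {"x":0,"y":4,"z":0,"turn":2,"jaw":4},
    {"x":0,"y":4,"z":0,"turn":0,"jaw":4},
    {"x":0,"y":4,"z":0,"turn":0,"jaw":4},
    {"x":0,"y":0,"z":0,"turn":0,"jaw":4},
    {"x":0,"y":0,"z":0,"turn":0,"jaw":4}
  ]
}}

```text
t: 17.73
tool_pos: [0.4723, 0.3794, 0.2126]
tool_rot: [-0.492, 1.947, -1.948]
contact_force: [-0.4, -1.2, -1.1]
opening: 0.0396
```

```bash
python3 -c "
from h import *
st(); d=snap('wrist','w18');np.save('w18.npy',d,allow_pickle=True)
"
```

```text
t 17.73 tcp [472.3 379.4 212.6] jawyaw -61.83 down [-0.003 -0.002 -1.   ] F [-0.4 -1.2 -1.1] open 39.6 q [ 0.55 -0.    1.64  0.    1.51  1.63]
```

View pics/w18.png

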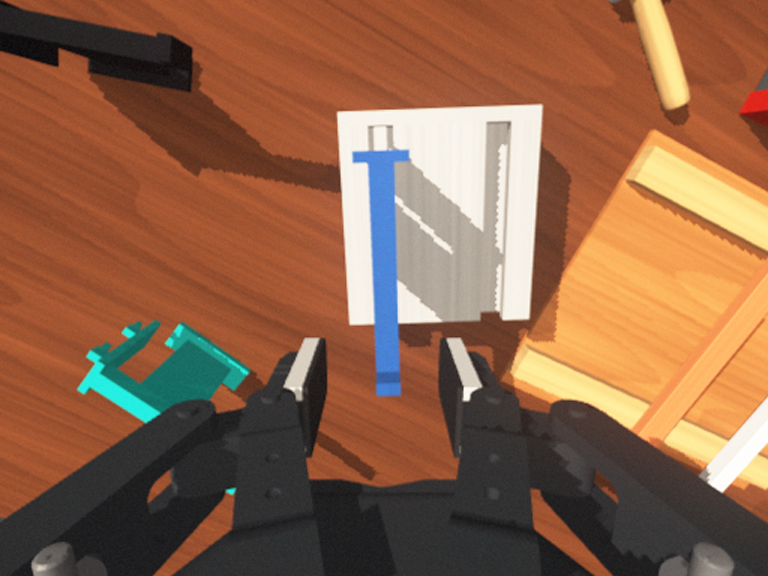

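```bash
python3 -c "
from h import *
d=np.load('w18.npy',allow_pickle=True).item()
a=at_z(d,(381/1.5,152/1.5),.155);b=at_z(d,(387/1.5,372/1.5),.155);e=a-b
print(a,b,np.linalg.norm(e),np.degrees(np.arctan2(e[1],e[0])))
th=np.radians(29.7);print('tool',a[:2]-.063*np.array([np.cos(th),np.sin(th)]))
"
```

```text
[0.53732716 0.41533313 0.155     ] [0.42662877 0.35202632 0.155     ] 0.12752209194818942 29.764614958833278
tool [0.48260337 0.38411923]
```

{"api": "play_rows", "payload": {
  "moves": [
    {"x":1.0,"y":0.5,"z":-2,"turn":1.6,"jaw":4},
    {"x":0,"y":0,"z":-4,"turn":0,"jaw":4},
    {"x":0,"y":0,"z":-3,"turn":0,"jaw":4},
    {"x":0,"y":0,"z":-2,"turn":0,"jaw":4},
    {"x":0,"y":0,"z":-1,"turn":0,"jaw":4},
    {"x":0,"y":0,"z":0,"turn":0,"jaw":4},
    {"x":0,"y":0,"z":0,"turn":0,"jaw":4}
  ]
}}

```text
t: 18.37
tool_pos: [0.4839, 0.3819, 0.0952]
tool_rot: [-0.509, 1.932, -1.932]
contact_force: [-0.8, -0.3, 0.0]
opening: 0.0403
```

```bash
python3 -c "
from h import *
st(); d=snap('wrist','w19')
"
```

```text
t 18.37 tcp [483.9 381.9  95.2] jawyaw -60.5 down [ 0.  0. -1.] F [-0.8 -0.3  0. ] open 40.3 q [ 0.55  0.11  1.72 -0.    1.31  1.6 ]
```

View pics/w19.png

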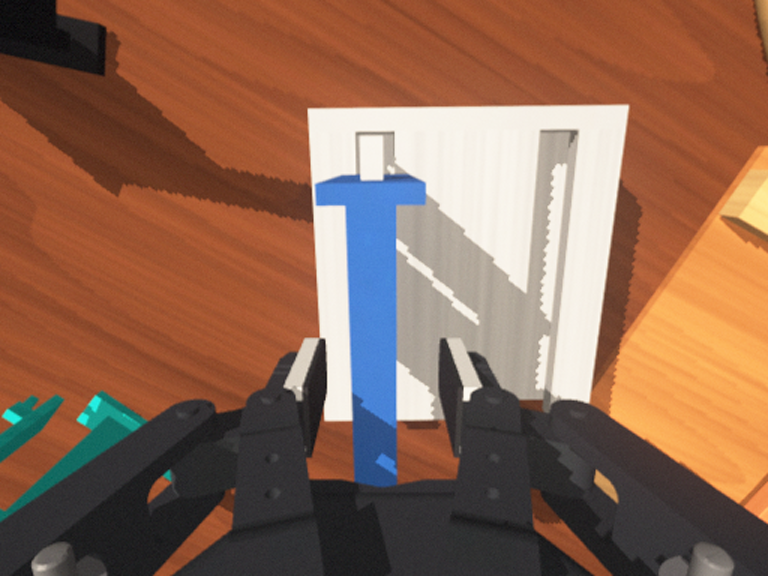

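{"api": "play_rows", "payload": {
  "moves": [
    {"x":-0.15,"y":0.25,"z":-0.7,"turn":0.4,"jaw":4},
    {"x":0,"y":0,"z":-0.5,"turn":0,"jaw":3},
    {"x":0,"y":0,"z":0,"turn":0,"jaw":1},
    {"x":0,"y":0,"z":0,"turn":0,"jaw":0},
    {"x":0,"y":0,"z":0,"turn":0,"jaw":0},
    {"x":0,"y":0,"z":0,"turn":0,"jaw":0},
    {"x":0,"y":0,"z":0,"turn":0,"jaw":0},
    {"x":0,"y":0,"z":0,"turn":0,"jaw":0}
  ]
}}

```text
t: 19.08
tool_pos: [0.4819, 0.3851, 0.0827]
tool_rot: [-0.516, 1.927, -1.927]
contact_force: [-0.0, 0.7, -1.8]
opening: 0.0133
```

```bash
python3 -c "
from h import *
st(); d=snap('wrist','w20')
"
```

```text
t 19.08 tcp [481.9 385.1  82.7] jawyaw -60.03 down [-0. -0. -1.] F [-0.   0.7 -1.8] open 13.3 q [0.55 0.13 1.73 0.   1.29 1.6 ]
```

View pics/w20.png

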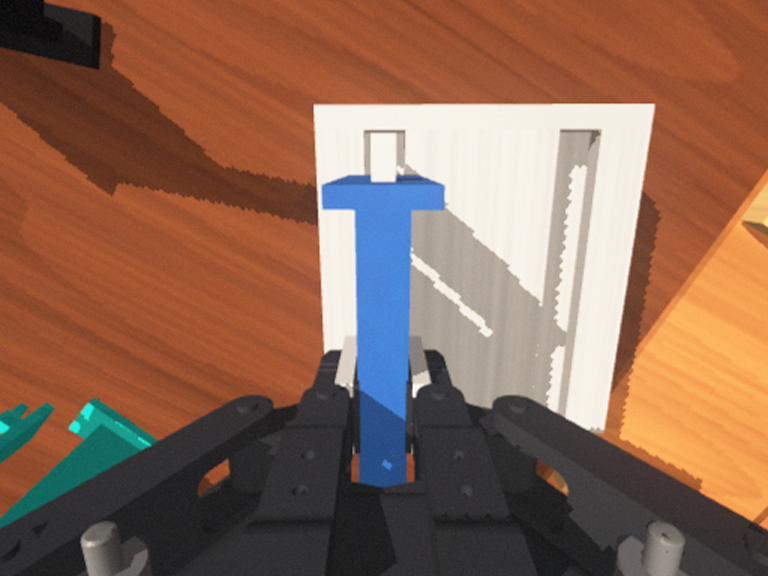

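{"api": "play_rows", "payload": {
  "moves": [
    {"x":-1.2,"y":-0.7,"z":0,"turn":0,"jaw":0},
    {"x":-2.4,"y":-1.4,"z":0,"turn":0,"jaw":0},
    {"x":-2.4,"y":-1.4,"z":0,"turn":0,"jaw":0},
    {"x":-2.4,"y":-1.4,"z":0,"turn":0,"jaw":0},
    {"x":-2.4,"y":-1.4,"z":0,"turn":0,"jaw":0},
    {"x":-0.8,"y":-0.5,"z":0,"turn":0,"jaw":0},
    {"x":0,"y":0,"z":0,"turn":0,"jaw":0}
  ]
}}

```text
t: 19.72
tool_pos: [0.364, 0.3159, 0.0819]
tool_rot: [-0.518, 1.927, -1.928]
contact_force: [0.7, -0.2, -2.8]
opening: 0.0131
```

```bash
python3 -c "
from h import *
st(); d=snap('wrist','w21')
"
```

```text
t 19.72 tcp [364.  315.9  81.9] jawyaw -60.01 down [-0.001 -0.001 -1.   ] F [ 0.7 -0.2 -2.8] open 13.1 q [ 0.56 -0.2   2.04 -0.    1.3   1.61]
```

View pics/w21.png

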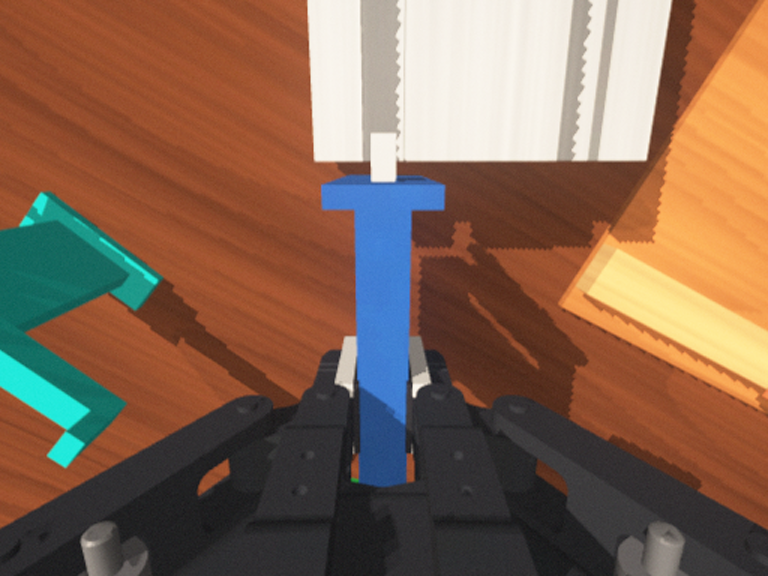

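{"api": "play_rows", "payload": {
  "moves": [
    {"x":0,"y":0,"z":1.5,"turn":0,"jaw":0},
    {"x":0,"y":0,"z":3,"turn":0,"jaw":0},
    {"x":0,"y":0,"z":3,"turn":0,"jaw":0},
    {"x":0.5,"y":-2,"z":0,"turn":-2,"jaw":0},
    {"x":0.6,"y":-3.5,"z":0,"turn":-2.5,"jaw":0},
    {"x":0.6,"y":-4,"z":0,"turn":-2.5,"jaw":0},
    {"x":0.6,"y":-4,"z":0,"turn":-2.5,"jaw":0},
    {"x":0.6,"y":-4,"z":0,"turn":-2.5,"jaw":0}
  ]
}}

```text
t: 20.43
tool_pos: [0.3964, 0.1407, 0.1587]
tool_rot: [-0.321, 2.052, -2.052]
contact_force: [1.2, -0.3, -3.9]
opening: 0.0129
```

{"api": "play_rows", "payload": {
  "moves": [
    {"x":0.6,"y":-4,"z":0,"turn":-2.5,"jaw":0},
    {"x":0.6,"y":-4,"z":0,"turn":-2.5,"jaw":0},
    {"x":0.6,"y":-4,"z":0,"turn":-2.5,"jaw":0},
    {"x":0.6,"y":-4,"z":0,"turn":-2.5,"jaw":0},
    {"x":0.6,"y":-4,"z":0,"turn":-2.5,"jaw":0},
    {"x":0.6,"y":-4,"z":0,"turn":-2.5,"jaw":0},
    {"x":0.6,"y":-4,"z":0,"turn":-2.5,"jaw":0},
    {"x":0.5,"y":-4,"z":0,"turn":-2.5,"jaw":0}
  ]
}}

```text
t: 21.1
tool_pos: [0.4432, -0.1811, 0.1585]
tool_rot: [-0.044, -2.202, 2.204]
contact_force: [1.1, 0.2, -2.0]
opening: 0.0129
```

{"api": "play_rows", "payload": {
  "moves": [
    {"x":0.3,"y":-3,"z":0,"turn":-2.5,"jaw":0},
    {"x":0,"y":-1.5,"z":0,"turn":-2,"jaw":0},
    {"x":0,"y":0,"z":0,"turn":0,"jaw":0},
    {"x":0,"y":0,"z":0,"turn":0,"jaw":0}
  ]
}}

```text
t: 21.43
tool_pos: [0.4457, -0.2242, 0.1579]
tool_rot: [-0.125, -2.162, 2.161]
contact_force: [0.7, 0.0, -3.8]
opening: 0.0132
```

```bash
python3 -c "
from h import *
st(); d=snap('wrist','w22')
"
```

```text
t 21.43 tcp [ 445.7 -224.2  157.9] jawyaw -96.62 down [ 0.     0.001 -1.   ] F [ 0.7  0.  -3.8] open 13.2 q [-0.62 -0.23  1.94  0.    1.43  1.07]
```

View pics/w22.png

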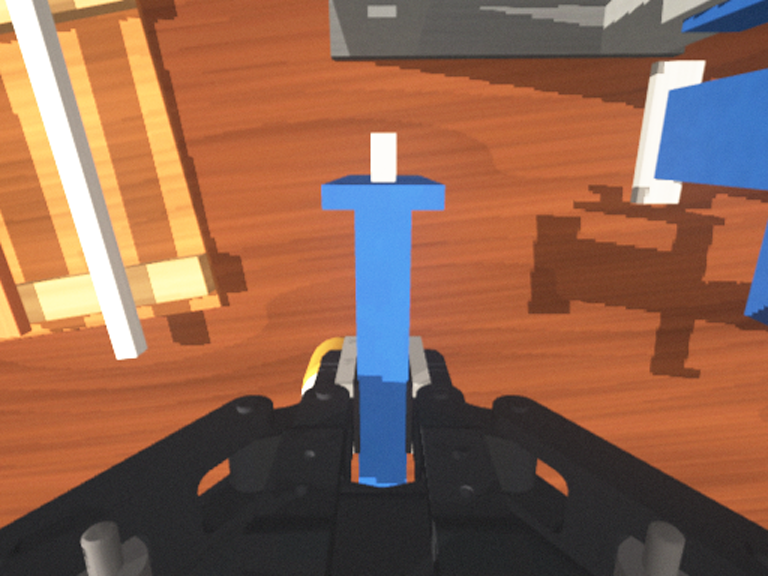

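{"api": "play_rows", "payload": {
  "moves": [
    {"x":2,"y":-0.3,"z":0,"turn":0,"jaw":0},
    {"x":2.3,"y":-0.3,"z":0,"turn":0,"jaw":0},
    {"x":0,"y":0,"z":-2,"turn":0,"jaw":0},
    {"x":0,"y":0,"z":-2,"turn":0,"jaw":0},
    {"x":0,"y":0,"z":-0.8,"turn":0,"jaw":0},
    {"x":0,"y":0,"z":0,"turn":0,"jaw":0},
    {"x":0,"y":0,"z":0,"turn":0,"jaw":0}
  ]
}}

```text
t: 22.07
tool_pos: [0.488, -0.2281, 0.1097]
tool_rot: [-0.121, -2.164, 2.163]
contact_force: [-0.7, -0.4, -2.9]
opening: 0.0134
```

```bash
cat > m.py <<'E'
from h import *
o=st(); d=snap('wrist','w23')
np.save('w23.npy',d,allow_pickle=True)
E
python3 m.py
```

```text
t 22.07 tcp [ 488.  -228.1  109.7] jawyaw -96.46 down [-0.001  0.001 -1.   ] F [-0.7 -0.4 -2.9] open 13.4 q [-0.58 -0.09  1.89  0.    1.33  1.11]
```

View pics/w23.png

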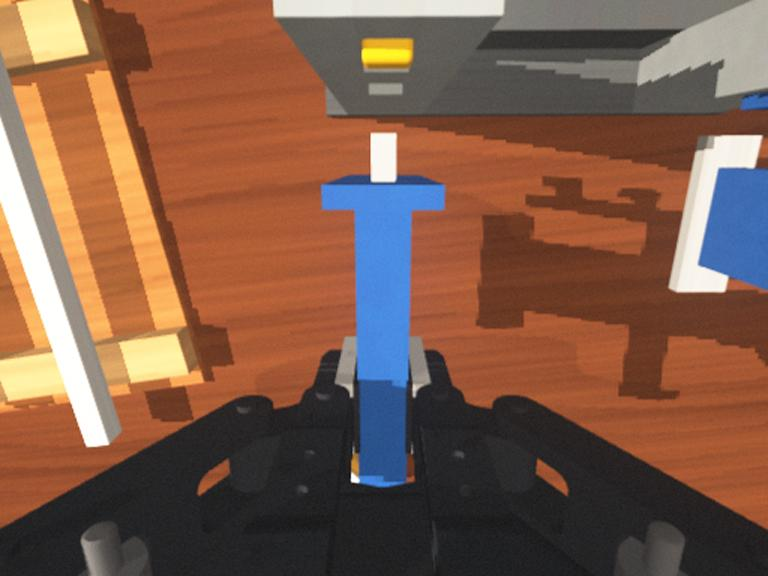

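{"api": "play_rows", "payload": {
  "moves": [
    {"x":1.0,"y":-0.2,"z":0,"turn":0,"jaw":0},
    {"x":1.0,"y":-0.12,"z":0,"turn":0,"jaw":0},
    {"x":0.7,"y":-0.08,"z":0,"turn":0,"jaw":0},
    {"x":0.3,"y":-0.04,"z":0,"turn":0,"jaw":0},
    {"x":0,"y":0,"z":0,"turn":0,"jaw":0},
    {"x":0,"y":0,"z":0,"turn":0,"jaw":0}
  ]
}}

```text
t: 22.62
tool_pos: [0.5179, -0.2335, 0.1099]
tool_rot: [-0.122, -2.162, 2.162]
contact_force: [-3.1, -0.4, -1.6]
opening: 0.0131
```

{"api": "play_rows", "payload": {
  "moves": [
    {"x":0.3,"y":-0.04,"z":0,"turn":0,"jaw":0},
    {"x":0.2,"y":-0.02,"z":0,"turn":0,"jaw":0},
    {"x":0.1,"y":-0.01,"z":0,"turn":0,"jaw":0},
    {"x":0,"y":0,"z":0,"turn":0,"jaw":0},
    {"x":0,"y":0,"z":0,"turn":0,"jaw":0}
  ]
}}

```text
t: 23.03
tool_pos: [0.5191, -0.2338, 0.1097]
tool_rot: [-0.11, -2.158, 2.156]
contact_force: [-21.5, 1.5, 9.2]
opening: 0.0133
```

```bash
python3 m.py
```

```text
t 23.03 tcp [ 519.1 -233.8  109.7] jawyaw -96.52 down [-0.012  0.002 -1.   ] F [-21.5   1.5   9.2] open 13.3 q [-0.55 -0.    1.81 -0.01  1.34  1.13]
```

View pics/w23.png

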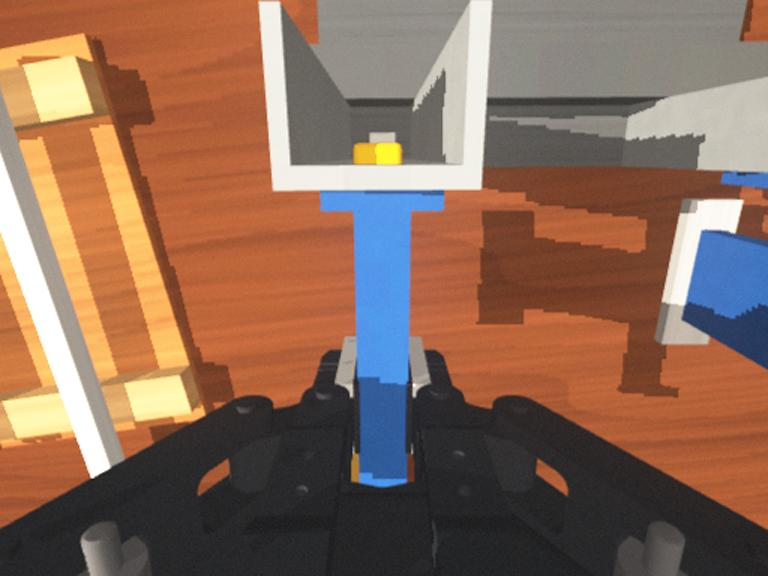

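{"api": "play_rows", "payload": {
  "moves": [
    {"x":-0.25,"y":0.03,"z":0,"turn":0,"jaw":0},
    {"x":0,"y":0,"z":-0.4,"turn":0,"jaw":0},
    {"x":0,"y":0,"z":-0.4,"turn":0,"jaw":0},
    {"x":0,"y":0,"z":-0.3,"turn":0,"jaw":0},
    {"x":0,"y":0,"z":-0.3,"turn":0,"jaw":0},
    {"x":0,"y":0,"z":0,"turn":0,"jaw":0},
    {"x":0,"y":0,"z":0,"turn":0,"jaw":0}
  ]
}}

```text
t: 23.67
tool_pos: [0.5195, -0.2337, 0.0966]
tool_rot: [-0.118, -2.161, 2.16]
contact_force: [-11.7, 0.6, 5.4]
opening: 0.0128
```

```bash
python3 m.py
```

```text
t 23.67 tcp [ 519.5 -233.7   96.6] jawyaw -96.52 down [-0.005  0.001 -1.   ] F [-11.7   0.6   5.4] open 12.8 q [-0.55  0.01  1.83 -0.    1.31  1.13]
```

View pics/w23.png

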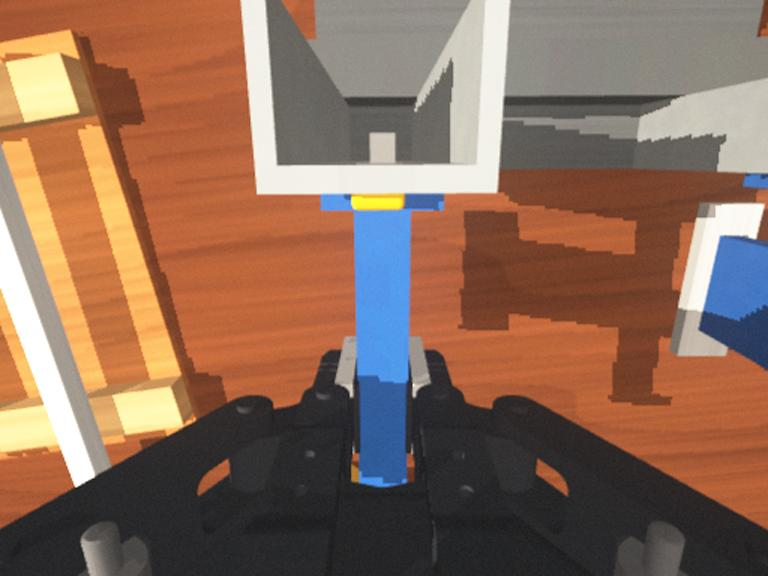

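{"api": "play_rows", "payload": {
  "moves": [
    {"x":0,"y":0,"z":-0.1,"turn":0,"jaw":0},
    {"x":-0.1,"y":0,"z":0,"turn":0,"jaw":4},
    {"x":0,"y":0,"z":0,"turn":0,"jaw":4},
    {"x":0,"y":0,"z":0,"turn":0,"jaw":4},
    {"x":-0.5,"y":0,"z":3,"turn":0,"jaw":4},
    {"x":0,"y":0,"z":4,"turn":0,"jaw":4},
    {"x":0,"y":0,"z":4,"turn":0,"jaw":4},
    {"x":0,"y":0,"z":4,"turn":0,"jaw":4}
  ]
}}

```text
t: 24.38
tool_pos: [0.5156, -0.2335, 0.2464]
tool_rot: [-0.124, -2.163, 2.163]
contact_force: [-0.0, -0.8, 0.5]
opening: 0.0402
```

{"api": "play_rows", "payload": {
  "moves": [
    {"x":0,"y":3,"z":2,"turn":1,"jaw":5},
    {"x":0,"y":4,"z":0,"turn":2,"jaw":5},
    {"x":0,"y":4,"z":0,"turn":2,"jaw":5},
    {"x":0,"y":4,"z":0,"turn":2,"jaw":5},
    {"x":0,"y":3,"z":0,"turn":2,"jaw":5},
    {"x":0,"y":0,"z":0,"turn":0,"jaw":5},
    {"x":0,"y":0,"z":0,"turn":0,"jaw":5}
  ]
}}

```text
t: 24.97
tool_pos: [0.5159, -0.0524, 0.2652]
tool_rot: [-0.049, 2.197, -2.198]
contact_force: [-1.1, 0.1, -0.2]
opening: 0.05
```

```bash
python3 m.py; python3 -c "
from h import *
snap('top','t2');snap('scene','s2')"
```

```text
t 24.97 tcp [515.9 -52.4 265.2] jawyaw -87.37 down [ 0.002 -0.    -1.   ] F [-1.1  0.1 -0.2] open 50.0 q [-0.24 -0.24  1.77  0.    1.61  1.28]
```

View pics/w23.png

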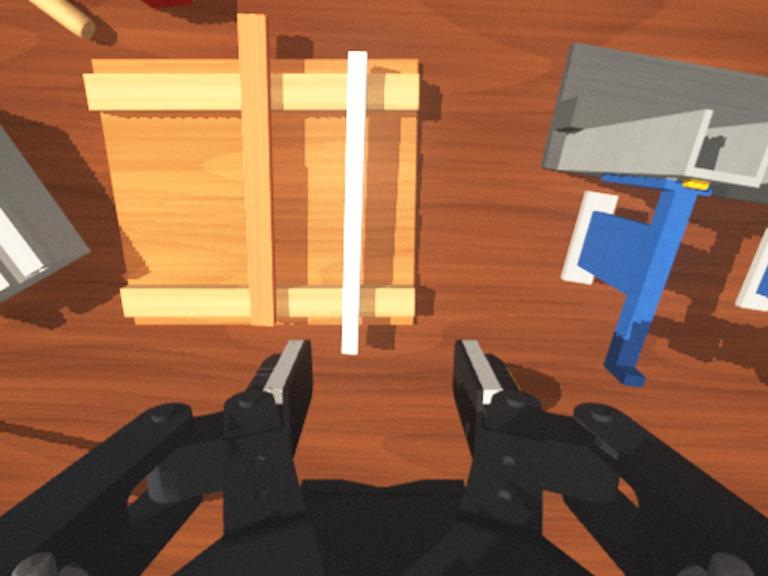

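View pics/s2.png

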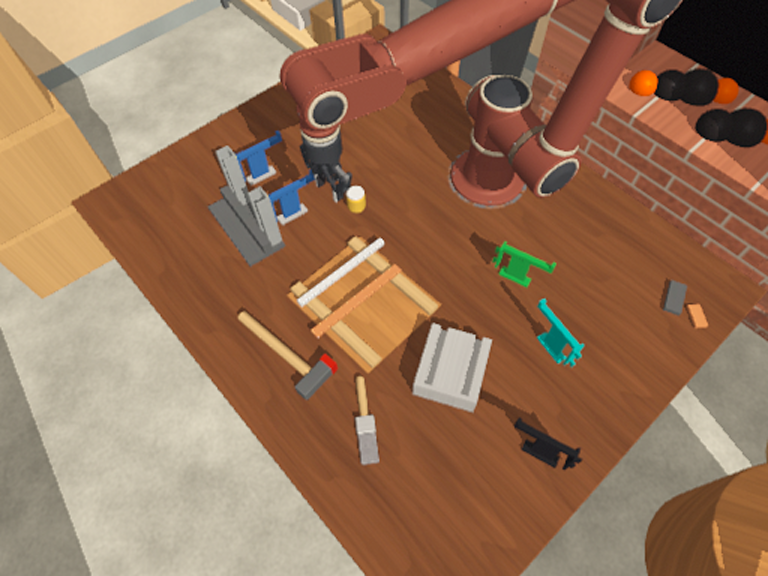

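```bash
cat > bars.py <<'E'
from h import *
import sys
d=np.load('w23.npy',allow_pickle=True).item()
def bar(p,q,z):
    a=at_z(d,(p[0]/1.5,p[1]/1.5),z);b=at_z(d,(q[0]/1.5,q[1]/1.5),z);e=a-b
    print('mid',(a+b)[:2]/2,'len',np.linalg.norm(e),'yaw',np.degrees(np.arctan2(e[1],e[0])))
E
python3 - <<'E'
from bars import *
bar((357,52),(349,347),.038)
bar((253,14),(262,320),.034)
# rack from this view
for x,y in [(697,184)]: print(at_z(d,(x/1.5,y/1.5),.179))
T=eyes.get_image('top')
for q,z in (('bar3_center',.03),('bar2_center',.028)):
  for c in ('top','scene'):
    D=T if c=='top' else eyes.get_image('scene')
    print(q,c,[(r['score'],at_z(D,r['point'],z)) for r in pinpoint(c,q)[:2]])
E
```

```text
mid [ 0.53807597 -0.02307975] len 0.2718590519544879 yaw 0.012449001150037123
mid [0.5627879  0.06554055] len 0.2738109775599789 yaw -0.07688613026506269
[ 0.58104337 -0.23793354  0.179     ]
bar3_center top [(0.43, array([ 0.53897979, -0.03778899,  0.03      ]))]
bar3_center scene [(0.67, array([ 0.53474285, -0.02796784,  0.03      ])), (0.35, array([ 0.48058885, -0.33153195,  0.03      ]))]
bar2_center top [(0.75, array([0.54960604, 0.06483328, 0.028     ]))]
bar2_center scene [(0.57, array([0.54778152, 0.06507385, 0.028     ]))]
```

{"api": "play_rows", "payload": {
  "moves": [
    {"x":1.1,"y":1.5,"z":-3,"turn":-1.3,"jaw":5},
    {"x":1.1,"y":1.4,"z":-3,"turn":-1.3,"jaw":5},
    {"x":0,"y":0,"z":-4,"turn":0,"jaw":5},
    {"x":0,"y":0,"z":-4,"turn":0,"jaw":5},
    {"x":0,"y":0,"z":-4,"turn":0,"jaw":5},
    {"x":0,"y":0,"z":-3,"turn":0,"jaw":5},
    {"x":0,"y":0,"z":0,"turn":0,"jaw":5},
    {"x":0,"y":0,"z":0,"turn":0,"jaw":5}
  ]
}}

```text
t: 26.13
tool_pos: [0.536, -0.0246, 0.0533]
tool_rot: [0.002, -2.219, 2.217]
contact_force: [0.3, -0.4, 1.2]
opening: 0.0501
```

```bash
python3 m.py
```

```text
t 26.13 tcp [536.  -24.6  53.3] jawyaw -90.15 down [-0.004  0.001 -1.   ] F [ 0.3 -0.4  1.2] open 50.1 q [-0.18 -0.02  1.94 -0.    1.23  1.39]
```

View pics/w23.png

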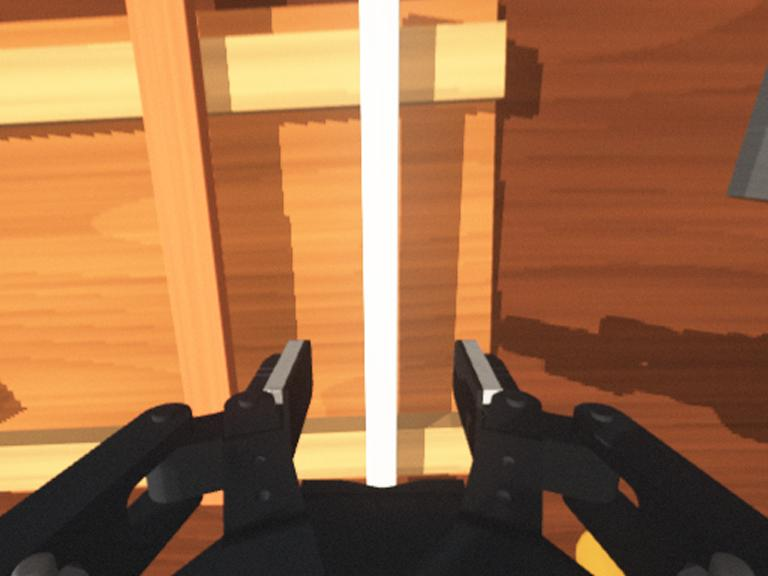

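{"api": "play_rows", "payload": {
  "moves": [
    {"x":0,"y":0,"z":-3,"turn":0,"jaw":5},
    {"x":0,"y":0,"z":-2,"turn":0,"jaw":5},
    {"x":0,"y":0,"z":-1,"turn":0,"jaw":4},
    {"x":0,"y":0,"z":0,"turn":0,"jaw":4},
    {"x":0,"y":0,"z":0,"turn":0,"jaw":4}
  ]
}}

```text
t: 26.6
tool_pos: [0.5391, -0.0251, -0.0031]
tool_rot: [0.006, 2.221, -2.222]
contact_force: [0.8, -0.3, 0.2]
opening: 0.04
```

```bash
python3 m.py
```

```text
t 26.6 tcp [539.1 -25.1  -3.1] jawyaw -90.14 down [ 0.003 -0.    -1.   ] F [ 0.8 -0.3  0.2] open 40.0 q [-0.18  0.06  1.96  0.    1.12  1.39]
```

View pics/w23.png

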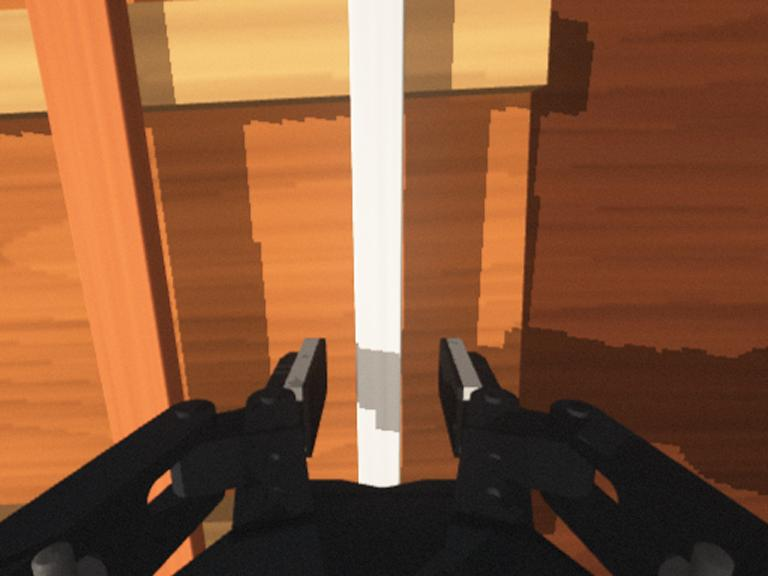

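{"api": "play_rows", "payload": {
  "moves": [
    {"x":0,"y":0.1,"z":-1,"turn":0,"jaw":4},
    {"x":0,"y":0,"z":-1,"turn":0,"jaw":4},
    {"x":0,"y":0,"z":0,"turn":0,"jaw":3},
    {"x":0,"y":0,"z":0,"turn":0,"jaw":1},
    {"x":0,"y":0,"z":0,"turn":0,"jaw":0},
    {"x":0,"y":0,"z":0,"turn":0,"jaw":0},
    {"x":0,"y":0,"z":0,"turn":0,"jaw":0},
    {"x":0,"y":0,"z":0,"turn":0,"jaw":0}
  ]
}}

```text
t: 27.32
tool_pos: [0.537, -0.0236, -0.0256]
tool_rot: [-0.002, -2.22, 2.22]
contact_force: [-0.0, 0.1, -4.5]
opening: 0.0146
```

```bash
python3 m.py
```

```text
t 27.32 tcp [537.  -23.6 -25.6] jawyaw -90.14 down [-0.001  0.    -1.   ] F [-0.   0.1 -4.5] open 14.6 q [-0.18  0.09  1.97  0.    1.08  1.39]
```

View pics/w23.png

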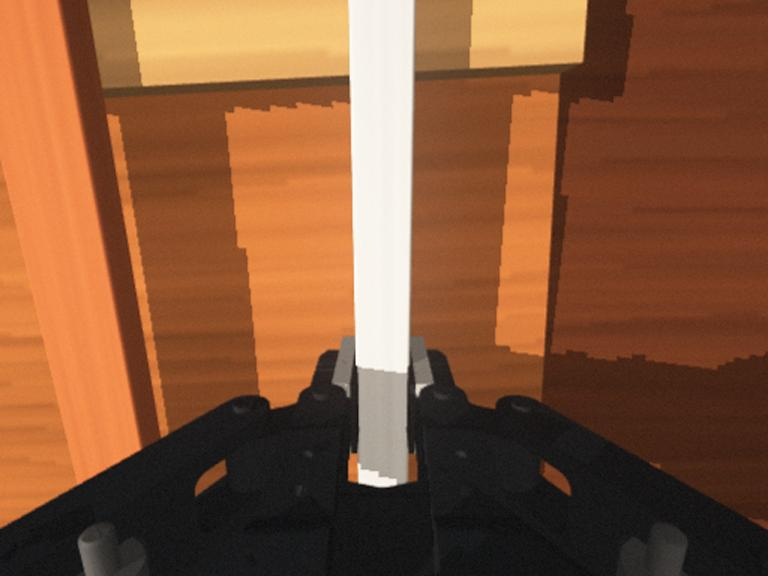

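{"api": "play_rows", "payload": {
  "moves": [
    {"x":0,"y":0,"z":1.5,"turn":0,"jaw":0},
    {"x":0,"y":0,"z":3,"turn":0,"jaw":0},
    {"x":0,"y":0,"z":4,"turn":0,"jaw":0},
    {"x":0,"y":0,"z":4,"turn":0,"jaw":0},
    {"x":0,"y":0,"z":4,"turn":0,"jaw":0},
    {"x":0,"y":0,"z":4,"turn":0,"jaw":0},
    {"x":0,"y":0,"z":3.5,"turn":0,"jaw":0},
    {"x":0,"y":0,"z":0,"turn":0,"jaw":0}
  ]
}}

```text
t: 28.03
tool_pos: [0.542, -0.0245, 0.2248]
tool_rot: [0.02, 2.212, -2.218]
contact_force: [1.4, -0.6, -2.0]
opening: 0.0142
```

{"api": "play_rows", "payload": {
  "moves": [
    {"x":0,"y":-1,"z":0,"turn":4,"jaw":0},
    {"x":0,"y":-2,"z":0,"turn":6,"jaw":0},
    {"x":0,"y":-2,"z":0,"turn":6,"jaw":0},
    {"x":0,"y":-2,"z":0,"turn":6,"jaw":0},
    {"x":0,"y":-2,"z":0,"turn":6,"jaw":0},
    {"x":0,"y":-2,"z":0,"turn":6,"jaw":0},
    {"x":0,"y":-2,"z":0,"turn":6,"jaw":0},
    {"x":0,"y":-2,"z":0,"turn":6,"jaw":0}
  ]
}}

```text
t: 28.7
tool_pos: [0.5366, -0.1743, 0.2126]
tool_rot: [-0.746, 1.749, -1.745]
contact_force: [-0.4, -0.2, -4.6]
opening: 0.0142
```

{"api": "play_rows", "payload": {
  "moves": [
    {"x":0,"y":-2,"z":0,"turn":6,"jaw":0},
    {"x":0,"y":-2,"z":0,"turn":6,"jaw":0},
    {"x":0,"y":-3,"z":0,"turn":6,"jaw":0},
    {"x":0,"y":-3,"z":0,"turn":6,"jaw":0},
    {"x":0,"y":-3,"z":0,"turn":6,"jaw":0},
    {"x":0,"y":-1.6,"z":0,"turn":7,"jaw":0},
    {"x":0,"y":0,"z":0,"turn":0.6,"jaw":0},
    {"x":0,"y":0,"z":0,"turn":0,"jaw":0}
  ]
}}

```text
t: 29.37
tool_pos: [0.5366, -0.3199, 0.2125]
tool_rot: [-1.152, 1.298, -1.291]
contact_force: [-0.5, 1.1, -4.9]
opening: 0.0147
```

```bash
python3 m.py;  python3 -c "
from h import *
snap('top','t3');snap('scene','s3')"
```

```text
t 29.37 tcp [ 536.6 -319.9  212.5] jawyaw -6.68 down [-0.003  0.003 -1.   ] F [-0.5  1.1 -4.9] open 14.7 q [-0.66  0.04  1.59  0.    1.51 -0.54]
```

View pics/w23.png

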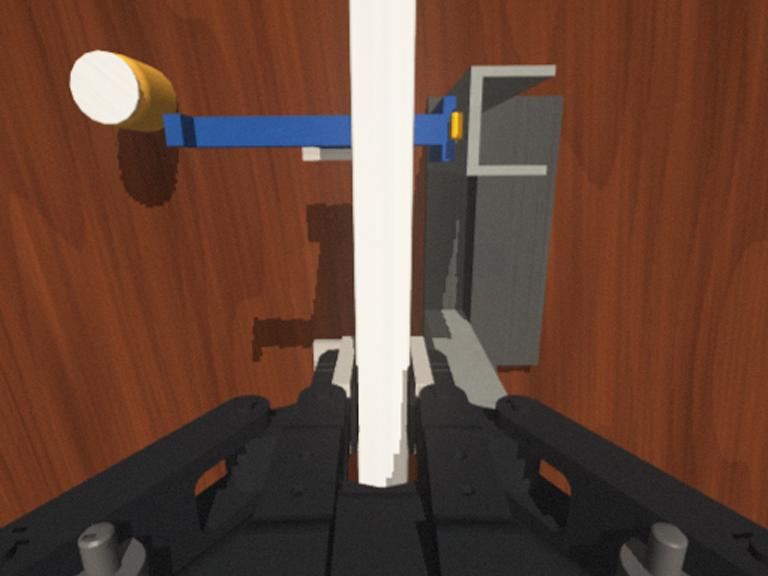

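View pics/s3.png

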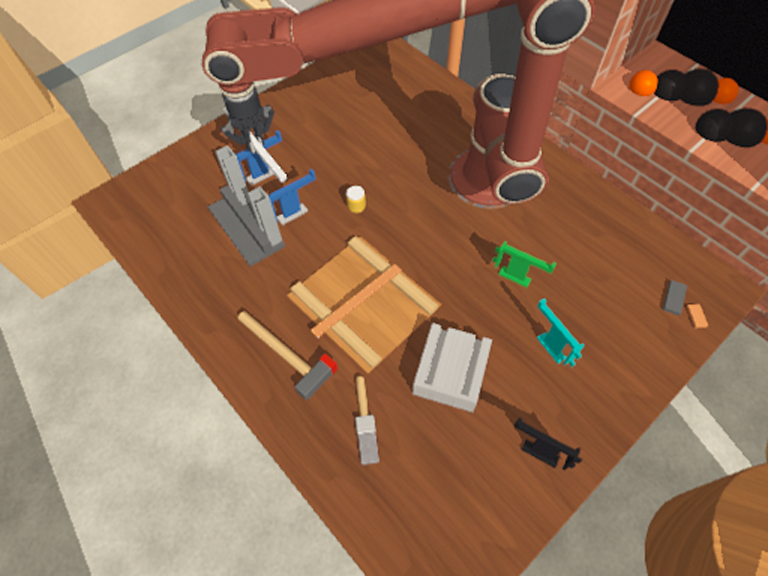

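View pics/t3.png

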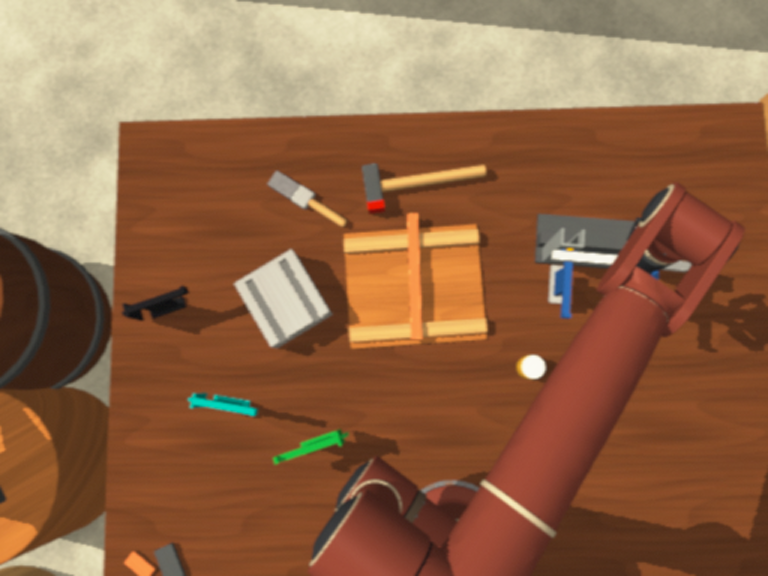

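Run:
```python
from h import *
d=eyes.get_image('top')
a=at_z(d,(552/1.5,257/1.5),.268);b=at_z(d,(691/1.5,267/1.5),.268);print(a,b,(a+b)/2,np.linalg.norm(a-b))
```

```text
[ 0.5495123  -0.18247102  0.268     ] [ 0.52428904 -0.43307552  0.268     ] [ 0.53690067 -0.30777327  0.268     ] 0.25187065469473724
```

{"api": "play_rows", "payload": {
  "moves": [
    {"x":0.1,"y":0,"z":-2,"turn":0.1,"jaw":0},
    {"x":0,"y":0,"z":-3,"turn":0,"jaw":0},
    {"x":0,"y":0,"z":-2,"turn":0,"jaw":0},
    {"x":0,"y":0,"z":-1,"turn":0,"jaw":0},
    {"x":0,"y":0,"z":-0.7,"turn":0,"jaw":0},
    {"x":0,"y":0,"z":0,"turn":0,"jaw":0},
    {"x":0,"y":0,"z":0,"turn":0,"jaw":0}
  ]
}}

```text
t: 30.15
tool_pos: [0.5391, -0.3199, 0.129]
tool_rot: [-1.154, 1.29, -1.292]
contact_force: [-0.1, -0.4, -5.0]
opening: 0.0148
```

```bash
python3 m.py; python3 -c "
from h import *
d=snap('scene','s4');cv2.imwrite('pics/s4c.png',cv2.resize(d['img'][70:180,120:230,::-1],None,fx=5,fy=5,interpolation=cv2.INTER_CUBIC))"
```

```text
t 30.15 tcp [ 539.1 -319.9  129. ] jawyaw -6.42 down [ 0.001 -0.001 -1.   ] F [-0.1 -0.4 -5. ] open 14.8 q [-0.65  0.1   1.67  0.    1.37 -0.54]
```

View pics/w23.png

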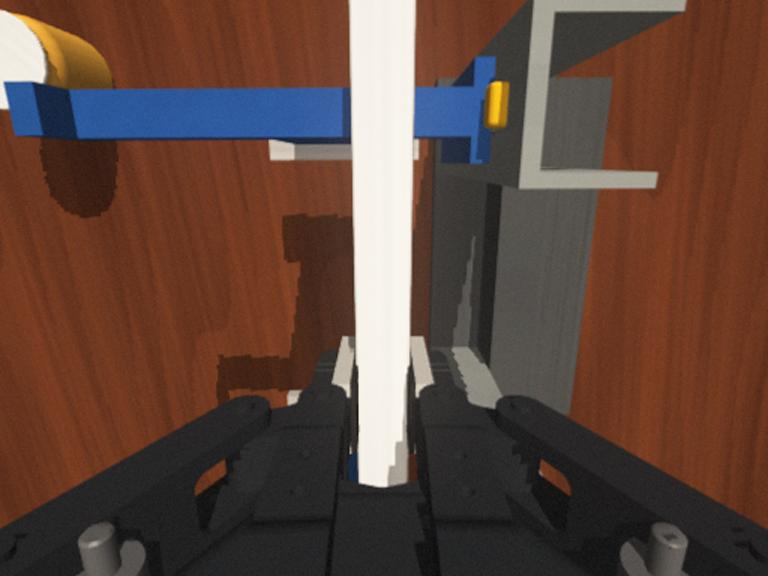

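View pics/s4c.png

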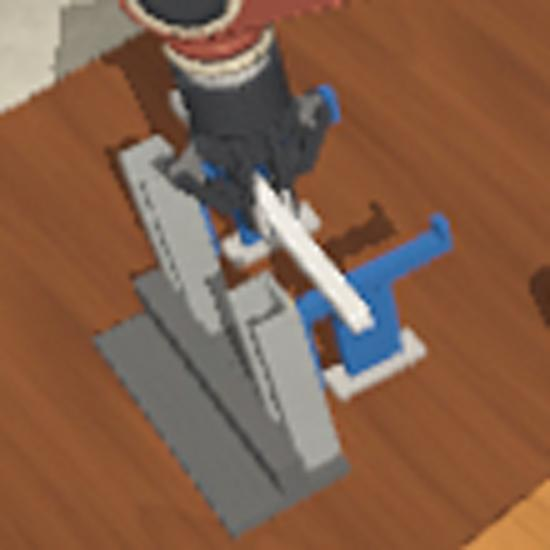

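{"api": "play_rows", "payload": {
  "moves": [
    {"x":0,"y":0,"z":-0.4,"turn":0,"jaw":0},
    {"x":0,"y":0,"z":-0.2,"turn":0,"jaw":0},
    {"x":0,"y":0,"z":-0.1,"turn":0,"jaw":0},
    {"x":0,"y":0,"z":0,"turn":0,"jaw":0},
    {"x":0,"y":0,"z":0,"turn":0,"jaw":0}
  ]
}}

```text
t: 30.67
tool_pos: [0.5386, -0.3198, 0.1209]
tool_rot: [-1.154, 1.291, -1.292]
contact_force: [-0.2, -0.7, -5.4]
opening: 0.0146
```

```bash
python3 m.py
```

```text
t 30.67 tcp [ 538.6 -319.8  120.9] jawyaw -6.44 down [ 0. -0. -1.] F [-0.2 -0.7 -5.4] open 14.6 q [-0.65  0.11  1.68  0.    1.35 -0.54]
```

Not yet in contact (Fz still carries the bar's weight); lower millimetre by millimetre.

{"api": "play_rows", "payload": {
  "moves": [
    {"x":0,"y":0,"z":-0.1,"turn":0,"jaw":0},
    {"x":0,"y":0,"z":-0.1,"turn":0,"jaw":0},
    {"x":0,"y":0,"z":0,"turn":0,"jaw":0}
  ]
}}

```text
t: 30.97
tool_pos: [0.5387, -0.32, 0.1206]
tool_rot: [-1.154, 1.291, -1.292]
contact_force: [-4.1, 3.2, 5.2]
opening: 0.0146
```

{"api": "play_rows", "payload": {
  "moves": [
    {"x":0,"y":0,"z":-0.1,"turn":0,"jaw":0},
    {"x":0,"y":0,"z":0,"turn":0,"jaw":0}
  ]
}}

```text
t: 31.13
tool_pos: [0.5387, -0.3201, 0.1205]
tool_rot: [-1.154, 1.291, -1.292]
contact_force: [-6.8, 3.6, 7.6]
opening: 0.0146
```

{"api": "play_rows", "payload": {
  "moves": [
    {"x":0,"y":0,"z":0.2,"turn":0,"jaw":2.5},
    {"x":0,"y":0,"z":0,"turn":0,"jaw":3.5},
    {"x":0,"y":0,"z":0,"turn":0,"jaw":4},
    {"x":0,"y":0,"z":1,"turn":0,"jaw":4},
    {"x":0,"y":0,"z":3,"turn":0,"jaw":4},
    {"x":0,"y":0,"z":4,"turn":0,"jaw":4},
    {"x":0,"y":0,"z":4,"turn":0,"jaw":4},
    {"x":0,"y":0,"z":2,"turn":0,"jaw":4}
  ]
}}

```text
t: 31.8
tool_pos: [0.5402, -0.321, 0.267]
tool_rot: [-1.152, 1.284, -1.298]
contact_force: [0.4, -1.1, 0.7]
opening: 0.0397
```

```bash
python3 m.py; python3 -c "
from h import *
d=snap('scene','s5');cv2.imwrite('pics/s4c.png',cv2.resize(d['img'][70:180,120:230,::-1],None,fx=5,fy=5,interpolation=cv2.INTER_CUBIC))"
```

```text
t 31.8 tcp [ 540.2 -321.   267. ] jawyaw -6.43 down [ 0.007 -0.005 -1.   ] F [ 0.4 -1.1  0.7] open 39.7 q [-0.65  0.02  1.52  0.    1.59 -0.54]
```

View pics/w23.png

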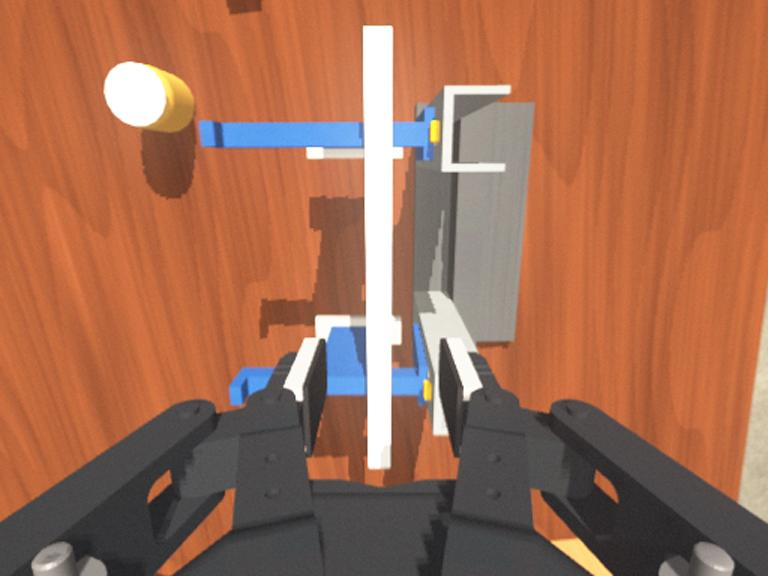

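View pics/s5.png

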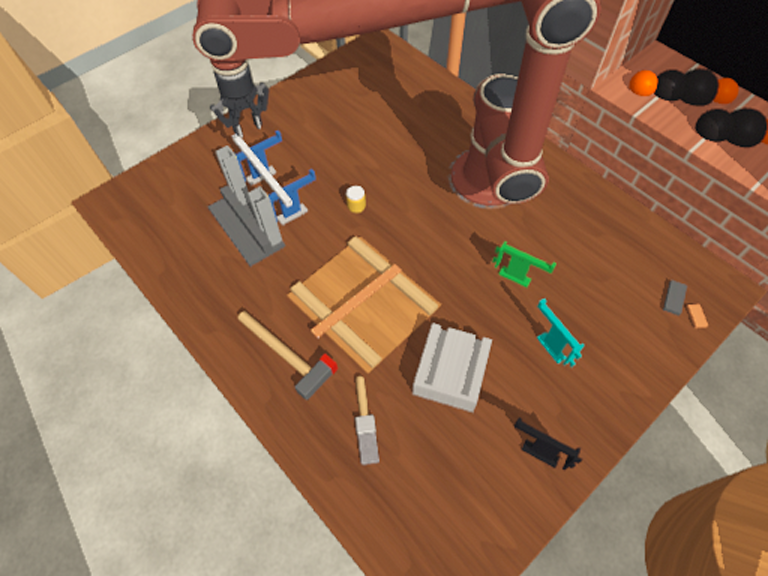

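{"api": "play_rows", "payload": {
  "moves": [
    {"x":0,"y":1,"z":0,"turn":-4,"jaw":4},
    {"x":0,"y":3,"z":0,"turn":-6,"jaw":5},
    {"x":0,"y":3,"z":0,"turn":-6,"jaw":5},
    {"x":0,"y":3,"z":0,"turn":-6,"jaw":5},
    {"x":0,"y":3,"z":0,"turn":-6,"jaw":5},
    {"x":0,"y":3,"z":0,"turn":-6,"jaw":5},
    {"x":0,"y":3,"z":0,"turn":-6,"jaw":5},
    {"x":0,"y":3,"z":0,"turn":-6,"jaw":5}
  ]
}}

```text
t: 32.57
tool_pos: [0.5379, -0.0982, 0.2587]
tool_rot: [-0.624, 1.849, -1.847]
contact_force: [-0.1, -0.5, -0.8]
opening: 0.0497
```

{"api": "play_rows", "payload": {
  "moves": [
    {"x":0,"y":3,"z":0,"turn":-6,"jaw":5},
    {"x":0,"y":3,"z":0,"turn":-6,"jaw":5},
    {"x":0,"y":3,"z":0,"turn":-6,"jaw":5},
    {"x":0,"y":3,"z":0,"turn":-6,"jaw":5},
    {"x":0,"y":3,"z":0,"turn":-6,"jaw":5},
    {"x":0,"y":1.5,"z":0,"turn":-7,"jaw":5},
    {"x":0,"y":0,"z":0,"turn":-0.5,"jaw":5},
    {"x":0,"y":0,"z":0,"turn":0,"jaw":5}
  ]
}}

```text
t: 33.23
tool_pos: [0.5381, 0.0657, 0.2589]
tool_rot: [-0.007, 2.219, -2.22]
contact_force: [0.4, -0.0, 0.3]
opening: 0.0498
```

```bash
python3 m.py
```

```text
t 33.23 tcp [538.1  65.7 258.9] jawyaw -89.73 down [-0.002 -0.    -1.   ] F [ 0.4 -0.   0.3] open 49.8 q [-0.02 -0.18  1.72 -0.    1.59  1.55]
```

View pics/w23.png

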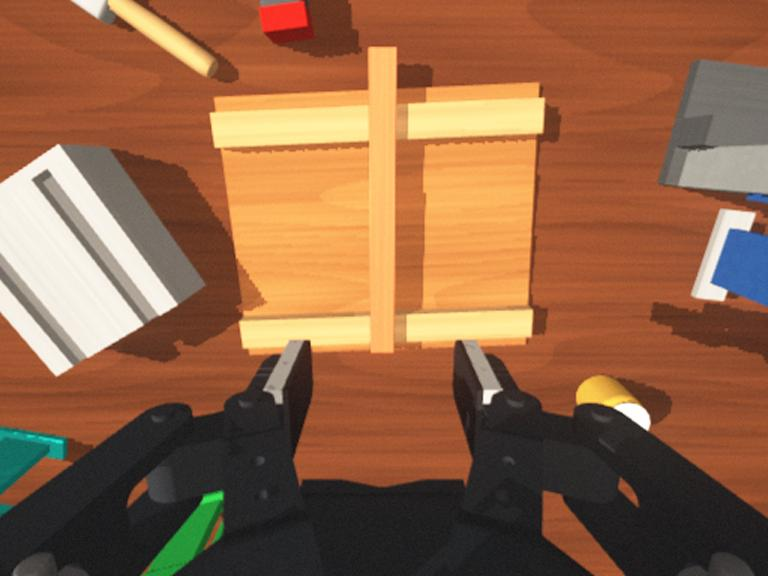

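```bash
python3 -c "
from bars import *
bar((382.5,47),(382,349),.034)
"
```

```text
mid [0.56176039 0.06648062] len 0.2760517004412285 yaw 0.17378071802098985
```

{"api": "play_rows", "payload": {
  "moves": [
    {"x":1.1,"y":0.1,"z":-3,"turn":-0.1,"jaw":5},
    {"x":1.1,"y":0,"z":-3,"turn":0,"jaw":5},
    {"x":0,"y":0,"z":-4,"turn":0,"jaw":5},
    {"x":0,"y":0,"z":-4,"turn":0,"jaw":5},
    {"x":0,"y":0,"z":-4,"turn":0,"jaw":5},
    {"x":0,"y":0,"z":-4,"turn":0,"jaw":5},
    {"x":0,"y":0,"z":-3,"turn":0,"jaw":4.5},
    {"x":0,"y":0,"z":0,"turn":0,"jaw":4.5}
  ]
}}

```text
t: 33.95
tool_pos: [0.5537, 0.0648, 0.0016]
tool_rot: [0.015, -2.213, 2.213]
contact_force: [-2.0, 0.3, -1.1]
opening: 0.0451
```

```bash
python3 m.py
```

```text
t 33.95 tcp [553.7  64.8   1.6] jawyaw -90.06 down [-0.015 -0.    -1.   ] F [-2.   0.3 -1.1] open 45.1 q [-0.02  0.1   1.9  -0.    1.15  1.56]
```

View pics/w23.png

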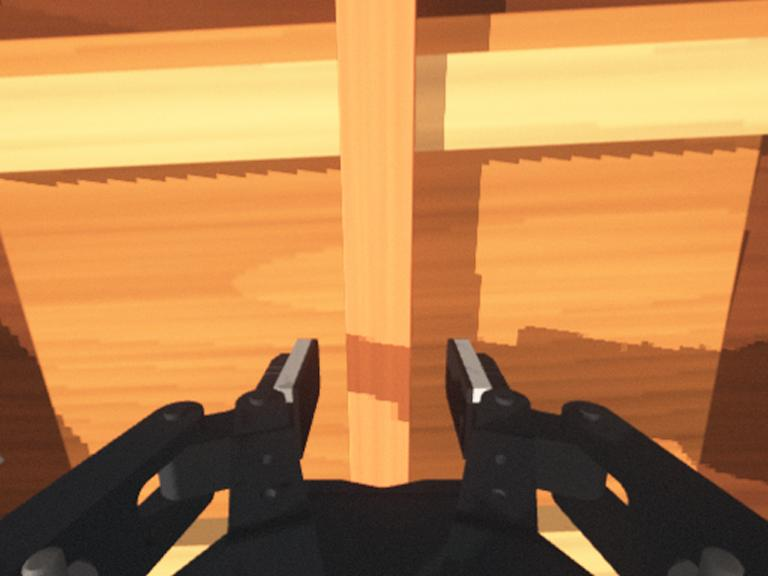

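{"api": "play_rows", "payload": {
  "moves": [
    {"x":0,"y":0.1,"z":-1,"turn":0,"jaw":4.5},
    {"x":0,"y":0,"z":-1.2,"turn":0,"jaw":4.5},
    {"x":0,"y":0,"z":0,"turn":0,"jaw":4.5},
    {"x":0,"y":0,"z":0,"turn":0,"jaw":4.5}
  ]
}}

```text
t: 34.33
tool_pos: [0.5611, 0.0672, -0.0114]
tool_rot: [0.002, 2.221, -2.221]
contact_force: [-0.4, 0.2, 0.8]
opening: 0.0453
```

{"api": "play_rows", "payload": {
  "moves": [
    {"x":0,"y":0,"z":-0.8,"turn":0,"jaw":4.5},
    {"x":0,"y":0,"z":-0.6,"turn":0,"jaw":4.5},
    {"x":0,"y":0,"z":0,"turn":0,"jaw":3},
    {"x":0,"y":0,"z":0,"turn":0,"jaw":1},
    {"x":0,"y":0,"z":0,"turn":0,"jaw":0},
    {"x":0,"y":0,"z":0,"turn":0,"jaw":0},
    {"x":0,"y":0,"z":0,"turn":0,"jaw":0},
    {"x":0,"y":0,"z":0,"turn":0,"jaw":0}
  ]
}}

```text
t: 35.0
tool_pos: [0.5602, 0.0673, -0.0265]
tool_rot: [0.0, -2.221, 2.221]
contact_force: [0.2, 0.9, -2.9]
opening: 0.0226
```

```bash
python3 m.py
```

```text
t 35.0 tcp [560.2  67.3 -26.5] jawyaw -90.03 down [-0.001  0.    -1.   ] F [ 0.2  0.9 -2.9] open 22.6 q [-0.01  0.15  1.9   0.    1.09  1.56]
```

View pics/w23.png

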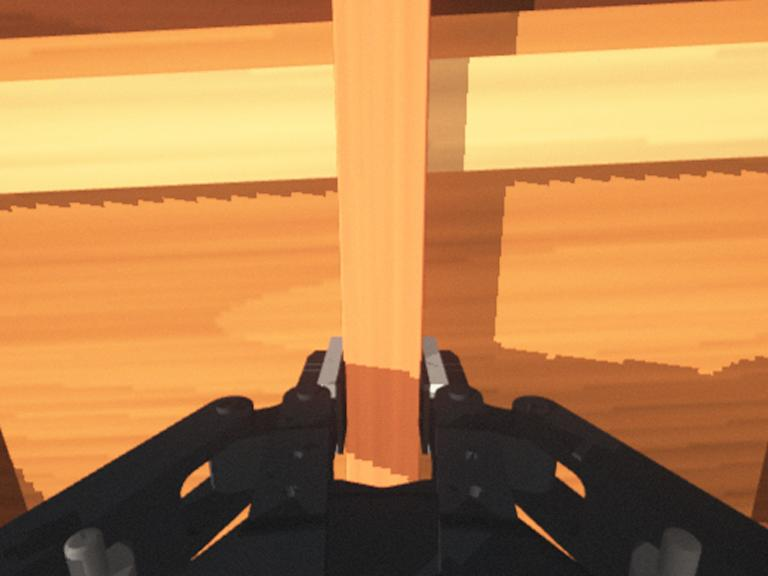

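{"api": "play_rows", "payload": {
  "moves": [
    {"x":0,"y":0,"z":1.5,"turn":0,"jaw":0},
    {"x":0,"y":0,"z":3,"turn":0,"jaw":0},
    {"x":0,"y":0,"z":4,"turn":0,"jaw":0},
    {"x":0,"y":0,"z":4,"turn":0,"jaw":0},
    {"x":0,"y":0,"z":4,"turn":0,"jaw":0},
    {"x":0,"y":0,"z":4,"turn":0,"jaw":0},
    {"x":0,"y":0,"z":3.5,"turn":0,"jaw":0},
    {"x":0,"y":0,"z":0,"turn":0,"jaw":0}
  ]
}}

```text
t: 35.72
tool_pos: [0.5651, 0.0673, 0.2238]
tool_rot: [0.018, 2.214, -2.214]
contact_force: [1.5, -0.6, -3.0]
opening: 0.0225
```

{"api": "play_rows", "payload": {
  "moves": [
    {"x":-0.5,"y":-1,"z":0,"turn":4,"jaw":0},
    {"x":-0.5,"y":-3,"z":0,"turn":6,"jaw":0},
    {"x":-0.5,"y":-3,"z":0,"turn":6,"jaw":0},
    {"x":-0.5,"y":-3,"z":0,"turn":6,"jaw":0},
    {"x":-0.5,"y":-3,"z":0,"turn":6,"jaw":0},
    {"x":-0.5,"y":-3,"z":0,"turn":6,"jaw":0},
    {"x":-0.5,"y":-3,"z":0,"turn":6,"jaw":0},
    {"x":-0.5,"y":-3,"z":0,"turn":6,"jaw":0}
  ]
}}

```text
t: 36.38
tool_pos: [0.5192, -0.1537, 0.2116]
tool_rot: [-0.748, 1.748, -1.744]
contact_force: [1.5, 0.1, -5.2]
opening: 0.0226
```

{"api": "play_rows", "payload": {
  "moves": [
    {"x":-0.5,"y":-3,"z":0,"turn":6,"jaw":0},
    {"x":-0.5,"y":-3,"z":0,"turn":6,"jaw":0},
    {"x":-0.5,"y":-3,"z":0,"turn":6,"jaw":0},
    {"x":-0.5,"y":-3,"z":0,"turn":6,"jaw":0},
    {"x":-0.5,"y":-3,"z":0,"turn":6,"jaw":0},
    {"x":-0.5,"y":-1.2,"z":0,"turn":7,"jaw":0},
    {"x":-0.4,"y":0,"z":0,"turn":0.6,"jaw":0},
    {"x":0,"y":0,"z":0,"turn":0,"jaw":0}
  ]
}}

```text
t: 37.05
tool_pos: [0.4851, -0.3146, 0.2117]
tool_rot: [-1.153, 1.297, -1.291]
contact_force: [1.0, 0.8, -5.8]
opening: 0.0227
```

```bash
python3 m.py; python3 -c "
from h import *
snap('top','t6')"
```

```text
t 37.05 tcp [ 485.1 -314.6  211.7] jawyaw -6.62 down [-0.003  0.003 -1.   ] F [ 1.   0.8 -5.8] open 22.7 q [-0.7  -0.07  1.7   0.    1.51 -0.59]
```

View pics/w23.png

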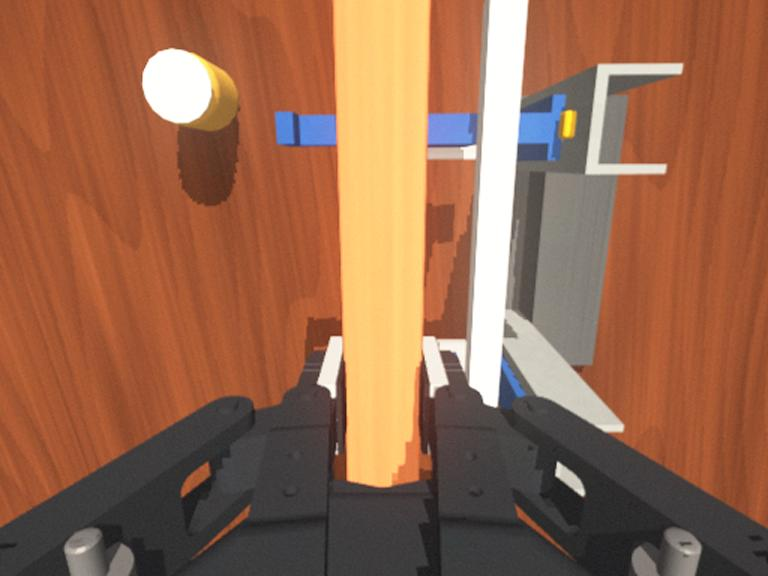

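View pics/t6.png

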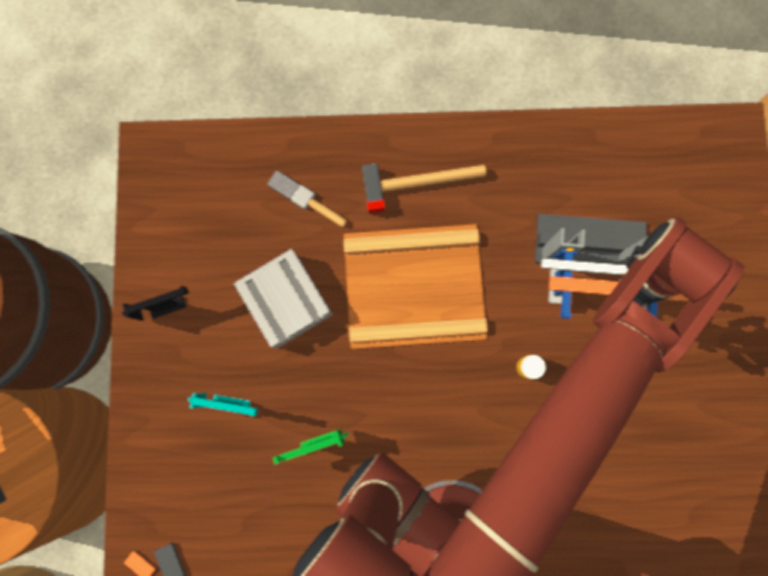

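{"api": "play_rows", "payload": {
  "moves": [
    {"x":0,"y":0,"z":-2,"turn":0.1,"jaw":0},
    {"x":0,"y":0,"z":-3,"turn":0,"jaw":0},
    {"x":0,"y":0,"z":-2,"turn":0,"jaw":0},
    {"x":0,"y":0,"z":-1,"turn":0,"jaw":0},
    {"x":0,"y":0,"z":-0.6,"turn":0,"jaw":0},
    {"x":0,"y":0,"z":-0.3,"turn":0,"jaw":0},
    {"x":0,"y":0,"z":0,"turn":0,"jaw":0},
    {"x":0,"y":0,"z":0,"turn":0,"jaw":0}
  ]
}}

```text
t: 37.82
tool_pos: [0.4875, -0.3152, 0.1265]
tool_rot: [-1.154, 1.288, -1.292]
contact_force: [-0.4, -0.5, -3.5]
opening: 0.0224
```

{"api": "play_rows", "payload": {
  "moves": [
    {"x":0,"y":0,"z":-0.3,"turn":0,"jaw":0},
    {"x":0,"y":0,"z":-0.2,"turn":0,"jaw":0},
    {"x":0,"y":0,"z":0,"turn":0,"jaw":0},
    {"x":0,"y":0,"z":0,"turn":0,"jaw":0}
  ]
}}

```text
t: 38.15
tool_pos: [0.4865, -0.3148, 0.12]
tool_rot: [-1.155, 1.29, -1.29]
contact_force: [0.3, 0.6, -4.6]
opening: 0.0224
```

{"api": "play_rows", "payload": {
  "moves": [
    {"x":0,"y":0,"z":-0.1,"turn":0,"jaw":0},
    {"x":0,"y":0,"z":0,"turn":0,"jaw":0}
  ]
}}

```text
t: 38.32
tool_pos: [0.4865, -0.3148, 0.1188]
tool_rot: [-1.155, 1.29, -1.29]
contact_force: [0.1, 0.3, -4.6]
opening: 0.0222
```

{"api": "play_rows", "payload": {
  "moves": [
    {"x":0,"y":0,"z":-0.1,"turn":0,"jaw":0},
    {"x":0,"y":0,"z":0,"turn":0,"jaw":0}
  ]
}}

```text
t: 38.48
tool_pos: [0.4865, -0.315, 0.1186]
tool_rot: [-1.155, 1.29, -1.291]
contact_force: [-2.1, 0.9, -0.4]
opening: 0.0219
```

```bash
python3 m.py
```

```text
t 38.48 tcp [ 486.5 -315.   118.6] jawyaw -6.34 down [-0. -0. -1.] F [-2.1  0.9 -0.4] open 21.9 q [-0.7   0.    1.79 -0.    1.35 -0.59]
```

View pics/w23.png

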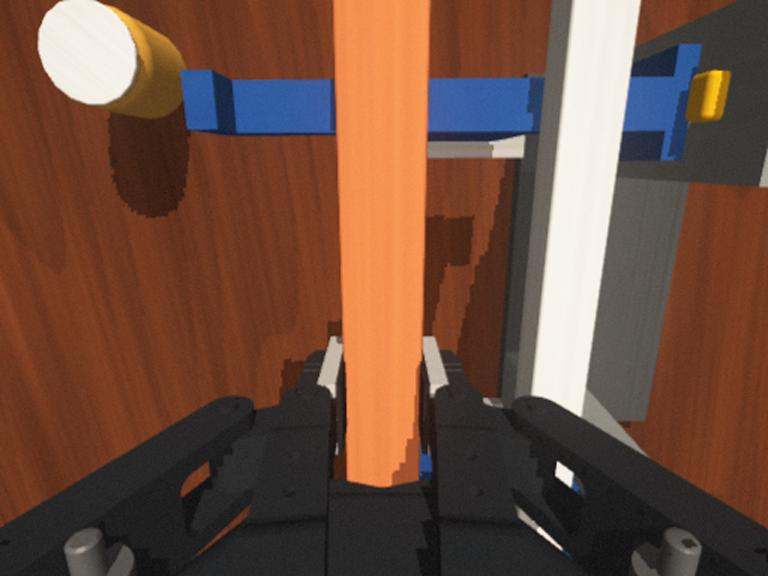

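{"api": "play_rows", "payload": {
  "moves": [
    {"x":0,"y":0,"z":-0.1,"turn":0,"jaw":0},
    {"x":0,"y":0,"z":0,"turn":0,"jaw":0},
    {"x":0,"y":0,"z":0.2,"turn":0,"jaw":3},
    {"x":0,"y":0,"z":0,"turn":0,"jaw":3.6},
    {"x":0,"y":0,"z":0,"turn":0,"jaw":3.6},
    {"x":0,"y":0,"z":1,"turn":0,"jaw":3.6},
    {"x":0,"y":0,"z":3,"turn":0,"jaw":3.6},
    {"x":0,"y":0,"z":4,"turn":0,"jaw":3.6}
  ]
}}

```text
t: 39.2
tool_pos: [0.4847, -0.3131, 0.1961]
tool_rot: [-1.156, 1.297, -1.284]
contact_force: [0.1, -0.6, 0.1]
opening: 0.0358
```

{"api": "play_rows", "payload": {
  "moves": [
    {"x":0,"y":0,"z":4,"turn":0,"jaw":3.6},
    {"x":-2,"y":0,"z":3,"turn":0,"jaw":3.6},
    {"x":-2,"y":0,"z":0,"turn":0,"jaw":3.6},
    {"x":0,"y":0,"z":0,"turn":0,"jaw":3.6},
    {"x":0,"y":0,"z":0,"turn":0,"jaw":3.6}
  ]
}}

```text
t: 39.62
tool_pos: [0.4466, -0.315, 0.2701]
tool_rot: [-1.154, 1.289, -1.293]
contact_force: [-0.1, 0.1, 0.1]
opening: 0.0361
```

```bash
python3 m.py; python3 -c "
from h import *
d=snap('scene','s7');cv2.imwrite('pics/s7c.png',cv2.resize(d['img'][70:180,120:230,::-1],None,fx=5,fy=5,interpolation=cv2.INTER_CUBIC))"
```

```text
t 39.62 tcp [ 446.6 -315.   270.1] jawyaw -6.38 down [ 0.002 -0.001 -1.   ] F [-0.1  0.1  0.1] open 36.1 q [-0.75 -0.17  1.7   0.    1.61 -0.64]
```

View pics/w23.png

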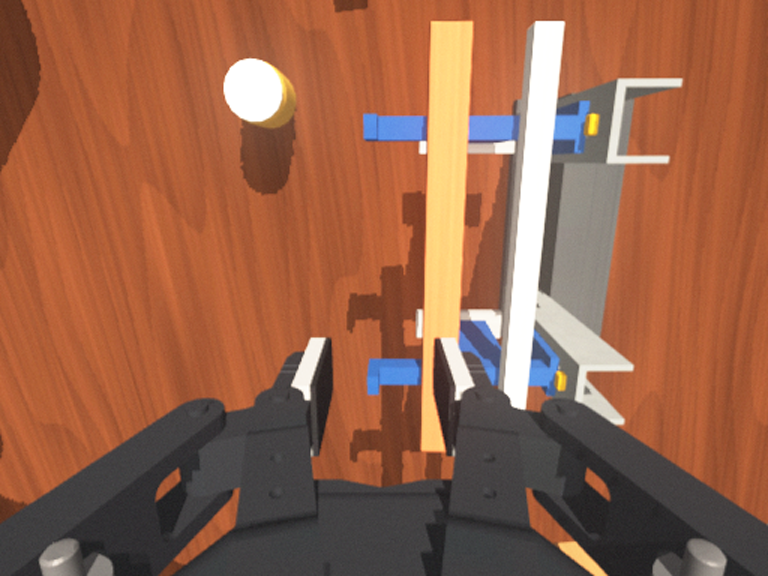

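View pics/s7c.png

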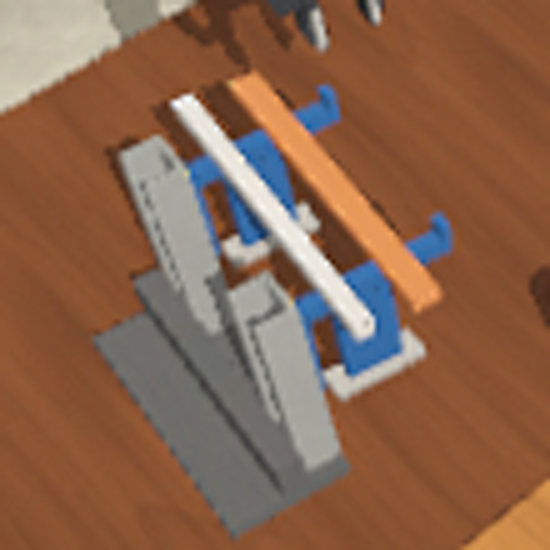

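View pics/s7.png

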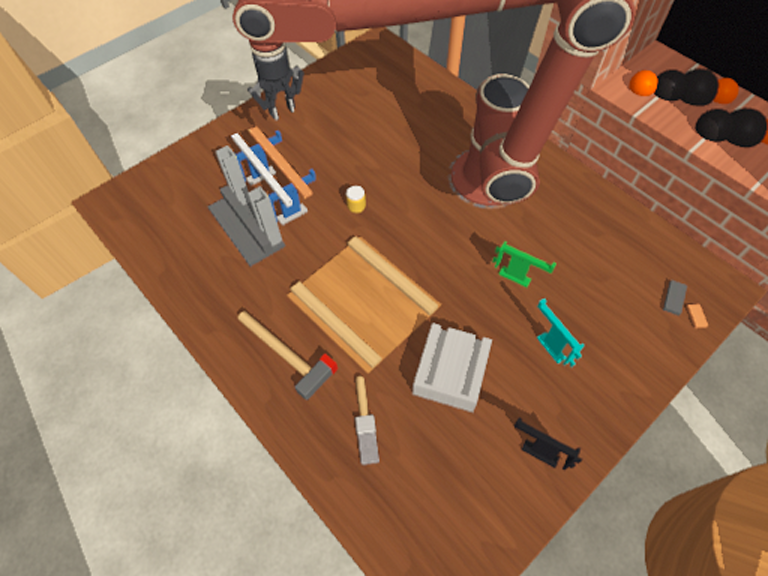

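```bash
python3 -c "
from h import *
st(); print(finish_job())"
```

```text
t 39.72 tcp [ 446.6 -314.4  267.9] jawyaw -6.33 down [-0.001  0.001 -1.   ] F [-0.4  0.  -0.2] open 35.8 q [-0.75 -0.17  1.7   0.    1.61 -0.64]
the job is handed in; nothing more can be done
None
```

I set up the bar rest and handed the job in at about 40 s; `finish_job` gave no verdict. Both blue arms were slid out of their T-slots, hooked into the right and left posts and pushed home. The bright and rusty bars lie side by side across both arms; the dark bar was not there at the start.

**Last checks:**
- The final wrist and scene pictures show both yellow catches out over the back plates, both bars flat on both arms, released and roughly centred, and the board empty.
- The hammer, tin, brush and look-alikes appear untouched, and the gripper is clear with about zero force on it.

**What disagreed:**
- **Fingertips:** they sat about 41 mm behind the reported TCP. My first grip therefore closed on air above an arm, without touching anything; I corrected every later height for this.
- **Forces:** the highest reading I saw was about 23 N, with the left arm's back plate against its post. Readings came only at the end of each move call, so a brief higher peak could have gone unseen.

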